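# Zero the screw press, set its stroke to two turns and hold it

### The job

The two rings get pressed flat next, so carry their bowl level, losing no ring, to the middle of the wooden slab in front of the screw press and let it stand there; you will have no hand free later. Then turn the press's handwheel by its crank knob clockwise, seen from above, until the ram is hard down, and back it off exactly two full turns, which opens it enough for a ring. Finish still gripping the knob there, wheel held still, while I lock the stop collar (the return springs would spin it open); leave the jar, the film can and the solder spool alone.

Things in the scene. Friction and masses are not known exactly. Their poses are not given: they have to be found in the camera images.
- bowl_mid (a point): Hand-thrown bowl, brown outside, green inside, loose, about 0.25 kg, 123 mm across the rim, 60 mm high. This point is on its axis, half-way up (30 mm above the foot); z up. Grip it only by the rim: near the top the wall's middle is 56 mm from the axis, the wall up to 12 mm thick and leaning outward; an inside finger may reach 25 mm below the rim. It holds the rings; do not tip it over 20 degrees.
- ring_a: Silver ring of round wire, 24 mm across, 5 mm high, loose inside the bowl, to remain there. Origin at the centre of its underside.
- ring_b: Smaller silver ring of round wire, 21 mm across, 4 mm high, loose inside the bowl, to remain there. Origin at the centre of its underside.
- slab_top (a point): Grey-brown wooden slab lying fixed on the bench in front of the press, between it and the robot, 125 mm (its x) by 135 mm (its y). This point is the centre of its bearing top face, 9 mm above the bench; z up.
- wheel_axis (a point): Screw press, fixed: dark base 112 x 150 mm, two columns with springs, ram over anvil, and on top a level handwheel of 123 mm diameter, which never rises. This point lies on the wheel's upright axis at the height of the crank knob's middle, 231 mm above the bench. The spindle's end (16 mm thick) stands out of the hub on this axis, from 18 mm below this point (closed) to 6 mm above it (fully open).
- crank_knob: Turned wooden crank knob standing upright on the handwheel's rim, 24 mm across, 44 mm high. Origin at its centre (231 mm above the bench), which runs in a level circle of 55 mm radius about the wheel's axis. It revolves freely on its own pin: grip it firmly from above and lead it round without turning the gripper. The rim's top is 24 mm below the origin.
- handwheel (a joint): Wheel angle, rad: 0 = ram hard down on the anvil (solid stop), grows counterclockwise seen from above as the ram rises 6 mm a turn, to 25. Starts 2.4 to 2.8 turns open. Return springs pull it open with 0.025 N m per rad below 16.5, friction 0.045 N m: at the knob about 1 N at the start, 8 N just before the stop. Let go at two turns, it runs open by a third of a turn.
- flux_jar: Small jar, white with a dark green cap, 45 mm wide, 46 mm high, loose, standing to the right of the press; leave it alone. Origin under its centre.
- film_can: Black film can with a grey cap, 33 mm wide, 54 mm high, loose, standing to the right of the slab; leave it alone. Origin under its centre.
- solder_spool: White spool of solder wire, 42 mm wide, 22 mm high, loose, standing between the slab and the wooden file rack; leave it alone. Origin under its centre.
Mind the look-alikes: they are no part of the job. What is shaped like the part that bears slab_top but purple is not meant.

How it is judged:
On the way, in this order (a step that is already met when the one before it is completed fails the run):
1. the bowl is lifted clear of the bench (20 mm) (height (world z) of bowl_mid above 0.05 m), for 0.2 s.
2. the bowl stands in the middle of the slab, both rings in it, let go (horizontal distance between bowl_mid and slab_top below 0.035 m and height (world z) of bowl_mid below 0.048 m and angle between bowl_mid's own z axis and vertical below 0.12 rad and distance between each of ring_a, ring_b and bowl_mid below 0.05 m and linear speed of bowl below 0.03 m/s and contact force between the fingers and bowl below 0.1 N), for 0.3 s.
3. the handwheel is turned clockwise to its stop, ram hard down (within 0.1 rad), by the knob (value of joint handwheel below 0.1 rad and contact force between the fingers and crank_knob above 1 N), for 0.2 s.
At the end, for the whole second after the job is handed in: Wheel two turns (12.57 rad, within 0.25) from its stop and still, held: fingers bear on the crank knob with over 1 N, grasp point within 30 mm of its centre. Bowl upright (7 degrees) on the slab, axis within 35 mm of the slab centre, both rings in it (value of joint handwheel between 12.316 and 12.816 rad and velocity of joint handwheel between -0.1 and 0.1 rad/s and contact force between the fingers and crank_knob above 1 N and distance between the grasp point and crank_knob below 0.03 m and horizontal distance between bowl_mid and slab_top below 0.035 m and height (world z) of bowl_mid below 0.048 m and angle between bowl_mid's own z axis and vertical below 0.12 rad and distance between each of ring_a, ring_b and bowl_mid below 0.05 m); the arm keeps its last pose, push and grip.
It fails at once if the bowl tips more than 20 degrees (angle between bowl_mid's own z axis and vertical above 0.35 rad).
It fails at once if a ring leaves the bowl (distance between any of ring_a, ring_b and bowl_mid above 0.075 m).
It fails at once if the flux jar, the film can or the solder spool is moved more than 15 mm (distance of any of flux_jar, film_can, solder_spool from where it was at the start of the episode above 0.015 m).
It also fails if it takes over 72 s, if anything falls off the work surface, if the arm or the gripper's body presses on something with over 40 N, if the wrist force passes 120 N, or if a joint passes its speed limit or range.

### The arm

A 6-joint arm with a two-finger parallel gripper is mounted at the origin on a cart in front of the work surface, level with it; the furniture and walls round the work are solid. World frame = base frame: x ahead of the robot, y to its left, z up, the work surface at z = 0. Lengths are in m, angles in rad, forces in N, time in s.
With the tool pointing down it reaches from about 0.275 to 0.75 m from the base axis. Payload 10.2 kg.
Tool frame: the origin (TCP) lies on the mounting face of the last link; the fingertips stand 166 mm ahead of it and the grasp point (between the pads) lies 147 mm ahead of it; z points along the fingers, y is the direction in which the jaws open and shut (so a half turn about z gives the same grasp; the last joint's range is limited). The gripper opens to 88 mm and grips with 3 to 60 N. Pads are 18 mm wide; open, the fingers measure 123 mm over their backs; the gripper's body (75 mm by 187 mm) begins 45 mm behind the grasp point.
Start: joints at [0.991, 0.313, 1.498, -0, 1.331, -0.223], TCP at [0.183, 0.492, 0.405] pointing down, gripper open.
Joint ranges: [-2.94, 2.94], [-0.97, 2.17], [0.19, 2.56], [-1.23, 4.37], [0.02, 3.11], [-2.88, 2.88]. Speed limits (rad/s): [2.39, 2.39, 3.01, 3.14, 3.14, 3.14].

### API

Orientations are given as a 3x3 rotation matrix whose columns are the frame's x, y, z axes.
In Python, from cell import monitor, eyes, close_job gives the robot as it stands.
- The arm moves only by the shell command python3 -m pendant 'ROWS' [FORCE]. ROWS is JSON, a list that holds one entry, the list of rows, each a list of 7 numbers: the turn, a rotation vector about the tool's x, y, z in degrees, then the shift along the tool's x, y, z in mm, then the opening, from 0 (shut) to 1 (fully open). A call has 1 to 12 rows; each row is the pose to reach, as a shift and turn from the pose commanded when the call began, along the tool's axes at that moment; what a row does not reach only later rows make up. A row lasts 1/12 s, in which the tool goes at most 41.7 mm and 7.16 degrees, less where a joint would pass 70% of its speed; a pose out of reach is approached as far as the arm can. A call with a gripper value outside its range is refused whole. The fingers move at their own pace and stop on an object; FORCE is the grip in N (left out, the last holds). Time passes only in rows, so rows that repeat a pose let the fingers close. It gives the time, the measured TCP pose, the force and the opening at its end, in the units of the state.
- monitor.get_obs(): the state, without advancing time (a new reading comes with each control period).
- eyes.snapshot(name): name is "scene" or "top" or "wrist"; returns a dict with "img" (420x560x3 uint8, blue, green, red), "depth" (420x560 float32, m along the optical axis (not along the pixel's ray), 0 where there is no reading), "vfov" (degrees; the focal length in pixels is half the picture's height over the tangent of half this angle, whatever the lens; pixels are square), "cx", "cy" (the principal point, pixels), "k1" (the pictures are not rectified: a ray, as slopes to the right and down, at radius r is drawn at 1 + k1 r^2 times it, then the intrinsics apply), "T" (4x4, takes a point from camera to world coordinates). Camera axes: x right, y down, z forward; pixel columns grow to the right and rows downward; lengths in m; the calibration is good to about 2 mm. A picture is of the moment at which its call begins.
- close_job(): hands the job in, once; it reports no verdict.
The state is a dict: "clock": time; "q": joint angles; "joint_vel": joint speeds; "joint_torque": joint torques, N m; "position": TCP position; "tcp_rot": TCP orientation; "ft_force": force on the tool from outside, world axes, zero at the start; "moment": the same for the moment, N m; "opening": opening from 0.0 (shut) to 1.0 (fully open).
Only numpy, scipy, OpenCV 4.12 (cv2) and the standard library are available. Lean on these libraries where they do the work, as an engineer would, in place of code of your own. Each camera call takes 0.05 s, during which the arm holds its last target.

## Working session

There is one attempt and no reset: what is moved stays moved. The work goes in short steps, Python scripts to look and compute and a shell command to move; the robot and the scene stay as the last step left them, time stands still between calls to the robot, and variables do not carry over. Pictures are saved under pics/ and viewed, and the job is handed in when it is done.

```bash
ls; mkdir -p pics; python3 - <<'E'
from cell import monitor, eyes
import cv2,numpy as np
o=monitor.get_obs()
for k,v in o.items(): print(k,np.round(v,4).tolist())
for n in ("scene","top","wrist"):
    s=eyes.snapshot(n); cv2.imwrite(f"pics/{n}0.png",s["img"]); np.savez(f"pics/{n}0.npz",**s)
    print(n,s["vfov"],s["cx"],s["cy"],s["k1"],np.round(s["T"],4).tolist())
E
```

```text
pics
clock 0.0
q [0.9906, 0.3135, 1.4984, -0.0, 1.331, -0.2234]
joint_vel [0.0003, 0.0003, 0.0002, -0.0006, -0.001, -0.0012]
joint_torque [0.001, -40.2201, -25.2273, 0.0695, 0.0352, -0.0001]
position [0.1834, 0.4919, 0.4042]
tcp_rot [[-0.937, 0.3492, -0.0007], [0.3492, 0.937, -0.0011], [0.0002, -0.0013, -1.0]]
ft_force [0.2189, 0.1357, -0.5228]
moment [-0.0098, 0.0047, 0.0196]
opening 0.9952
scene 47.0322467381384 279.0853970839014 214.14640731375272 -0.1660804653591946 [[0.6811, -0.4307, 0.5922, -0.1888], [-0.7319, -0.3746, 0.5693, -0.6503], [-0.0234, -0.8211, -0.5703, 0.841], [0.0, 0.0, 0.0, 1.0]]
top 51.61435926927915 289.0894982854436 205.12924737780423 -0.002081524071155915 [[0.059, -0.9773, 0.2036, 0.3443], [-0.9983, -0.0575, 0.0131, 0.0368], [-0.0011, -0.204, -0.979, 1.0686], [0.0, 0.0, 0.0, 1.0]]
wrist 63.12451007665993 282.67522321949946 207.4447566607595 -0.05155949410061625 [[0.3492, 0.9015, 0.2555, 0.1177], [0.937, -0.3354, -0.0974, 0.5174], [-0.0021, 0.2734, -0.9619, 0.3852], [0.0, 0.0, 0.0, 1.0]]
```

View pics/scene0.png

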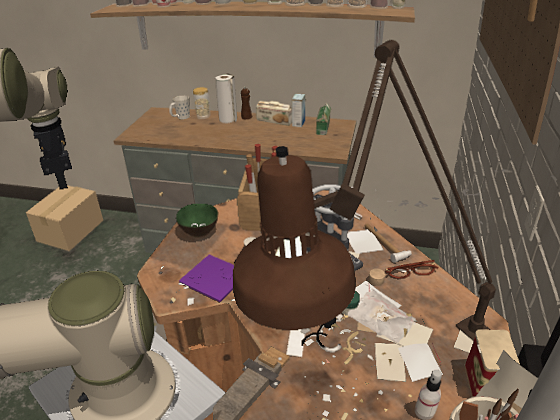

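View pics/top0.png

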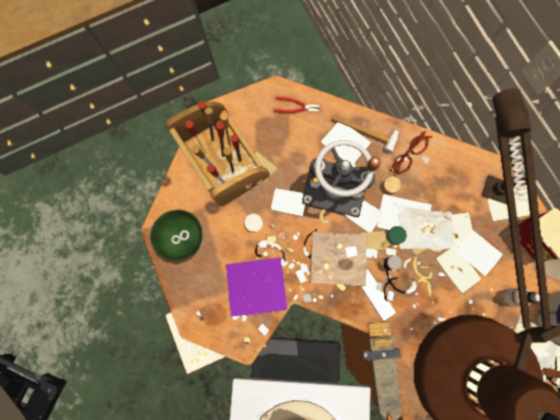

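View pics/wrist0.png

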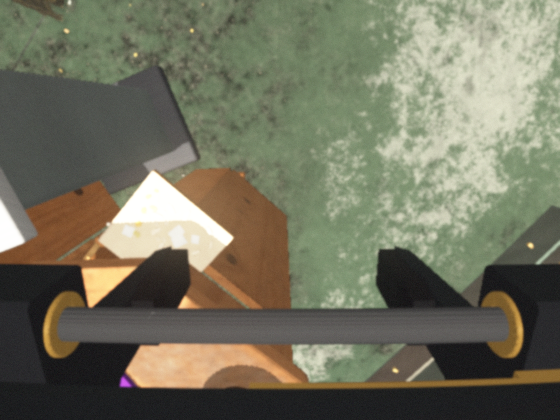

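The top view shows the bowl at (177,235), the brown slab at (340,258), the wheel at (345,168) with its knob at about (374,163), the jar at (397,235), the can at (394,264) and the spool at (254,223). The purple mat is the decoy. Next I measure them.

```bash
cat > h.py <<'E'
import numpy as np,cv2
def K(s):
    f=210/np.tan(np.radians(float(s["vfov"]))/2); return np.array([[f,0,float(s["cx"])],[0,f,float(s["cy"])],[0,0,1]])
def rays(s,px):
    p=cv2.undistortPoints(np.array(px,float).reshape(-1,1,2),K(s),np.array([float(s["k1"]),0,0,0]))[:,0]
    return np.c_[p,np.ones(len(p))]@s["T"][:3,:3].T, s["T"][:3,3]
def plane(s,px,z):
    d,o=rays(s,px); return o+d*((z-o[2])/d[:,2])[:,None]
def cloud(s):
    u,v=np.meshgrid(np.arange(560),np.arange(420)); d,o=rays(s,np.c_[u.ravel(),v.ravel()])
    return (o+d*s["depth"].reshape(-1,1)).reshape(420,560,3)
def load(n): return dict(np.load(f"pics/{n}.npz"))
def circ(p):
    A=np.c_[2*p[:,:2],np.ones(len(p))]; x=np.linalg.lstsq(A,(p[:,:2]**2).sum(1),rcond=None)[0]
    return x[:2],np.sqrt(x[2]+x[:2]@x[:2])
E
python3 - <<'E'
from h import *
s=load("top0"); c=cloud(s); 
for u,v in [(177,235),(180,237),(190,215),(340,258),(345,168),(374,163),(346,146),(397,235),(394,264),(254,223),(256,290),(510,110),(525,250),(535,330),(480,370),(385,345),(240,185),(205,108),(392,185),(300,300)]:
    print(u,v,np.round(c[v,u],3))
im=s["img"]; hsv=cv2.cvtColor(im,cv2.COLOR_BGR2HSV)
cv2.imwrite("pics/crop0.png",cv2.resize(im[120:330,140:440],None,fx=2.6,fy=2.6,interpolation=cv2.INTER_CUBIC))
# wheel
z=c[...,2]; m=(z>.185)&(z<.28); m[:, :280]=0; m[:,420:]=0; m[230:]=0
p=c[m]; print("wheel pts",len(p),p.min(0),p.max(0))
E
```

```text
177 235 [0.474 0.321 0.01 ]
180 237 [0.469 0.314 0.009]
190 215 [0.518 0.284 0.053]
340 258 [ 0.441 -0.08   0.008]
345 168 [ 0.603 -0.06   0.223]
374 163 [ 0.608 -0.113  0.252]
346 146 [ 0.73  -0.086  0.002]
397 235 [ 0.5   -0.209  0.047]
394 264 [ 0.43  -0.201  0.054]
254 223 [0.512 0.133 0.025]
256 290 [0.353 0.118 0.009]
510 110 [ 0.562 -0.198  0.614]
525 250 [ 0.487 -0.53   0.009]
535 330 [ 0.318 -0.304  0.447]
480 370 [ 0.258 -0.237  0.424]
385 345 [ 0.247 -0.187  0.031]
240 185 [0.589 0.167 0.09 ]
205 108 [0.733 0.245 0.185]
392 185 [ 0.627 -0.201  0.026]
300 300 [ 0.335  0.011 -0.002]
wheel pts 1616 [ 0.54970054 -0.20867222  0.18500284] [ 7.35914465e-01 -2.02264996e-04  2.55354954e-01]
```

View pics/crop0.png

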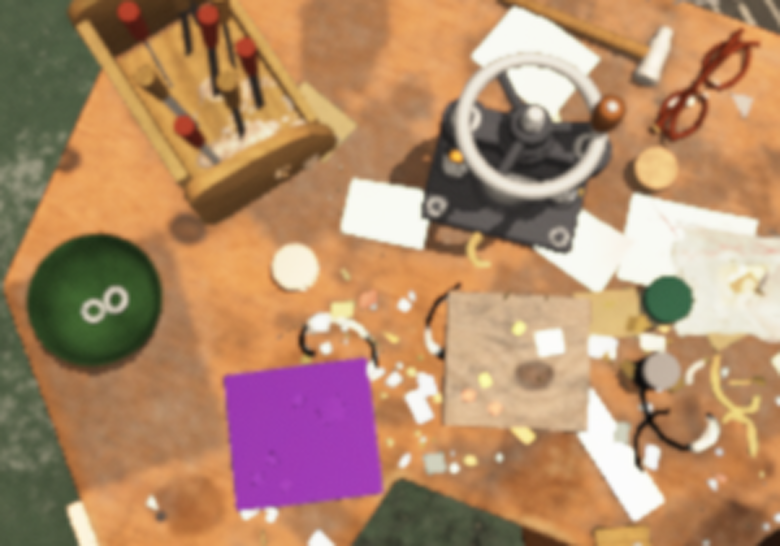

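```bash
python3 - <<'E'
from h import *
s=load("top0"); c=cloud(s); im=s["img"]; hsv=cv2.cvtColor(im,cv2.COLOR_BGR2HSV); z=c[...,2]
def big(m):
    n,l,st,ce=cv2.connectedComponentsWithStats(m.astype(np.uint8)); i=1+st[1:,4].argmax(); return l==i
def cont(m): return max(cv2.findContours(m.astype(np.uint8),cv2.RETR_EXTERNAL,cv2.CHAIN_APPROX_NONE)[0],key=len)[:,0]
# bowl rim
m=(z>.048)&(z<.075)&(np.hypot(c[...,0]-.485,c[...,1]-.315)<.09); 
P=cont(m); q=plane(s,P,.06); print("bowl rim",circ(q), len(P))
# bowl by colour, for comparison
g=(hsv[...,0]>45)&(hsv[...,0]<85)&(hsv[...,1]>110); g[:,:140]=0;g[:,215:]=0;g[:200]=0;g[280:]=0
P=cont(big(g)); print("bowl col",circ(plane(s,P,.06)),len(P),"px",P.min(0),P.max(0))
# rings
w=(hsv[...,1]<60)&(hsv[...,2]>110); w[:,:160]=0;w[:,200:]=0;w[:222]=0;w[252:]=0
n,l,st,ce=cv2.connectedComponentsWithStats(w.astype(np.uint8)); print("rings",st[1:],plane(s,ce[1:],.013))
# wheel rim
m=(z>.192)&(z<.214)&(np.hypot(c[...,0]-.6,c[...,1]+.06)<.085)
m=big(m); P=cont(m); q=plane(s,P,.203); ctr,r=circ(q)
for _ in range(5):
    e=abs(np.hypot(*(q[:,:2]-ctr).T)-r); k=e<.004; ctr,r=circ(q[k])
print("wheel",ctr,r,k.sum(),len(k), "z med",np.median(c[m][:,2]))
# knob
m=(z>.235)&(z<.27)&(np.hypot(c[...,0]-.608,c[...,1]+.113)<.03); m=big(m); P=cont(m); print("knob",circ(plane(s,P,.245)),c[m].mean(0),c[m].max(0),m.sum())
m=(z>.212)&(z<.25)&(np.hypot(c[...,0]-.6,c[...,1]+.06)<.03); print("spindle",c[m].mean(0) if m.any() else 0,m.sum(), c[m][:,2].max())
# slab
x=(z>.004)&(z<.03)
sl=(hsv[...,1]<120)&(hsv[...,0]<25); roi=np.zeros_like(sl); roi[225:295,300:380]=1
b=big(sl&roi); b=cv2.morphologyEx(b.astype(np.uint8),cv2.MORPH_CLOSE,np.ones((9,9)))>0
P=cont(b); q=plane(s,P,.009); rect=cv2.minAreaRect(q[:,:2].astype(np.float32)*1000); print("slab",rect, P.min(0),P.max(0))
cv2.imwrite("pics/slabmask.png",b*255)
# lamp pts
m=(z>.3)&(c[...,0]>.0); m[:, :400]=0
p=c[m]
for zz in np.arange(.3,.9,.05):
    t=p[(p[:,2]>zz)&(p[:,2]<zz+.05)]
    if len(t): print(round(zz,2),len(t),t.min(0).round(3),t.max(0).round(3))
E
```

```text
bowl rim (array([0.46755027, 0.30950202]), np.float64(0.06007009182277953)) 145
bowl col (array([0.46779172, 0.31043273]), np.float64(0.05623886348650079)) 137 px [152 211] [200 259]
rings [[171 230  19  14 135]] [[0.4693327  0.31220193 0.013     ]]
wheel [ 0.60467466 -0.05662175] 0.05534636659832778 120 239 z med 0.204537154302877
knob (array([ 0.61094302, -0.11529792]), np.float64(0.01195232893167093)) [ 0.60977413 -0.11462019  0.24854685] [ 0.62268699 -0.10408001  0.25535495] 126
spindle [ 0.60874426 -0.06034319  0.22524769] 64 0.2332156321678016
slab ((438.8187561035156, -80.58135223388672), (167.41360473632812, 194.83026123046875), 3.0872962474823) [300 225] [379 294]
0.3 1552 [ 0.165 -0.464  0.3  ] [ 0.953 -0.175  0.35 ]
0.35 6191 [ 0.173 -0.415  0.35 ] [ 0.728 -0.179  0.4  ]
0.4 993 [ 0.192 -0.316  0.4  ] [ 0.589 -0.223  0.45 ]
0.45 2789 [ 0.201 -0.33   0.45 ] [ 0.581 -0.223  0.5  ]
0.5 3637 [ 0.214 -0.292  0.5  ] [ 0.574 -0.218  0.55 ]
0.55 1906 [ 0.227 -0.267  0.55 ] [ 0.582 -0.186  0.6  ]
0.6 1284 [ 0.539 -0.224  0.6  ] [ 0.589 -0.184  0.617][ WARN:0@0.208] global loadsave.cpp:1063 imwrite_ Unsupported depth image for selected encoder is fallbacked to CV_8U.
```

View pics/slabmask.png

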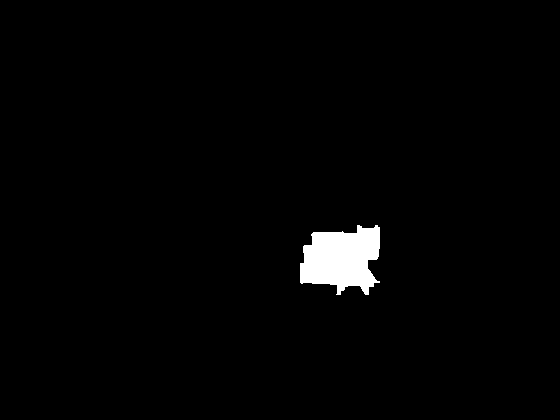

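```bash
python3 - <<'E'
from h import *
s=load("top0"); c=cloud(s); im=s["img"]; hsv=cv2.cvtColor(im,cv2.COLOR_BGR2HSV); z=c[...,2]
cr=np.array([(447,291),(590,295),(588,432),(443,428)])/2.6+[140,120]-.3
q=plane(s,cr,.009); print("slab corners",q.round(3).tolist(),q.mean(0), [np.linalg.norm(q[i]-q[i-1]).round(3) for i in range(4)])
# wheel: light grey, outer pts
m=(z>.185)&(z<.225)&(np.hypot(c[...,0]-.606,c[...,1]+.058)<.075)&(hsv[...,1]<70)&(hsv[...,2]>110)
hull=cv2.convexHull(np.argwhere(m)[:,::-1].astype(np.int32))[:,0]
P=max(cv2.findContours(m.astype(np.uint8),cv2.RETR_EXTERNAL,cv2.CHAIN_APPROX_NONE)[0],key=len)[:,0]
for z0 in (.200,.207):
    q=plane(s,P,z0);ctr,r=circ(q)
    for _ in range(10):
        d=np.hypot(*(q[:,:2]-ctr).T); k=abs(d-.0615)<.005; ctr,r=circ(q[k])
    print("wheel",z0,ctr,r,k.sum(),len(k))
v=im.copy(); cv2.polylines(v,[cr.astype(np.int32)],True,(255,0,255),1); v[m]=(0,0,255)
cv2.imwrite("pics/c1.png",cv2.resize(v[120:300,280:440],None,fx=3.3,fy=3.3))
b=(z>.048)&(z<.075)&(np.hypot(c[...,0]-.468,c[...,1]-.31)<.075); p=c[b]; print("rim cloud circ",circ(p[p[:,2]>.055]),p[:,2].max())
# nearby tall things by rack
t=c[(z>.06)&(c[...,0]>.5)&(c[...,0]<.6)&(c[...,1]>.05)&(c[...,1]<.4)]; print("rack",t.min(0),t.max(0))
E
```

```text
slab corners [[0.501, -0.008, 0.009], [0.506, -0.143, 0.009], [0.378, -0.145, 0.009], [0.374, -0.011, 0.009]] [ 0.43968115 -0.07677739  0.009     ] [np.float64(0.128), np.float64(0.135), np.float64(0.128), np.float64(0.134)]
wheel 0.2 [ 0.61118506 -0.06109015] 0.06057565895456614 150 363
wheel 0.207 [ 0.60903409 -0.06030107] 0.06008750085268717 150 363
rim cloud circ (array([0.46780128, 0.31023438]), np.float64(0.05926987778847986)) 0.06306652162463
rack [0.5055131  0.15325051 0.06013265] [0.59999413 0.31450172 0.20115521]
```

View pics/c1.png

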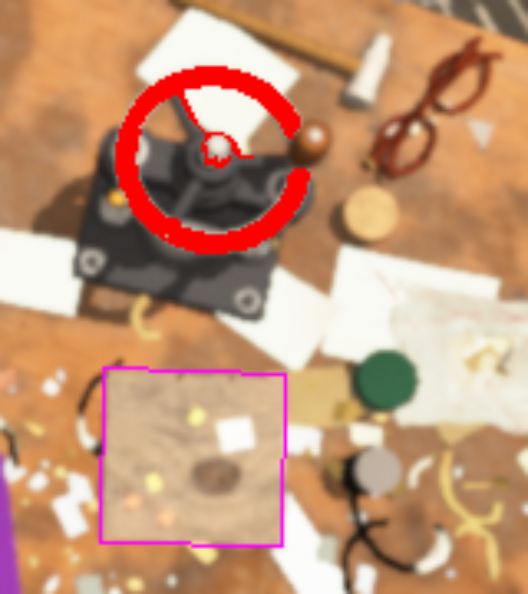

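```bash
cat > to.py <<'E'
import sys; from h import *; from cell import monitor
from scipy.spatial.transform import Rotation as R
def row(x,y,z,yaw):
    o=monitor.get_obs(); A=np.array(o["tcp_rot"]); a=np.radians(yaw)
    B=np.array([[-np.sin(a),np.cos(a),0],[np.cos(a),np.sin(a),0],[0,0,-1.]])
    print("turn",np.round(np.degrees(R.from_matrix(A.T@B).as_rotvec()),1),"shift",np.round(1000*A.T@(np.array([x,y,z])-o["position"]),1),"t",o["clock"],"op",o["opening"],"F",np.round(o["ft_force"],1))
if __name__=="__main__": row(*map(float,sys.argv[1:5]))
E
python3 to.py .468 .366 .28 90
```

```text
turn [ -0.   -0.  -20.4] shift [-310.7  -18.5  124.3] t 0.15 op 1.0066362385851206 F [ 0.4 -0.3 -0.4]
```

```bash
python3 -m pendant '[[[0,0,-3,-30,-2,10,1],[0,0,-6,-65,-4,24,1],[0,0,-10,-100,-6,40,1],[0,0,-14,-135,-8,54,1],[0,0,-18,-170,-10,68,1],[0,0,-20.4,-205,-12,82,1],[0,0,-20.4,-240,-14,96,1],[0,0,-20.4,-275,-16,110,1],[0,0,-20.4,-300,-18,120,1],[0,0,-20.4,-310.7,-18.5,124.3,1],[0,0,-20.4,-310.7,-18.5,124.3,1],[0,0,-20.4,-310.7,-18.5,124.3,1]]]' 30
python3 to.py .468 .366 .206 90; python3 - <<'E'
from h import *
from cell import eyes
s=eyes.snapshot("wrist"); np.savez("pics/w1.npz",**s)
s2=eyes.snapshot("top"); np.savez("pics/t1.npz",**s2)
cv2.imwrite("pics/w1.png",s["img"])
c=cloud(s); z=c[...,2]; m=(z>.055)&(z<.075); p=c[m]; print(circ(p),len(p))
E
```

```text
clock: 1.15
position: [0.4675, 0.3664, 0.2805]
tcp_rot: [[-1.0, 0.001, -0.001], [0.001, 1.0, -0.0], [0.001, -0.0, -1.0]]
ft_force: [-0.2, 0.8, -0.1]
opening: 0.999
turn [-0.  -0.  -0.1] shift [-0.5 -0.4 74.5] t 1.15 op 0.998640886075602 F [-0.2  0.8 -0.1]
(array([0.49018644, 0.30485338]), np.float64(0.07097823522423638)) 3446
```

View pics/w1.png

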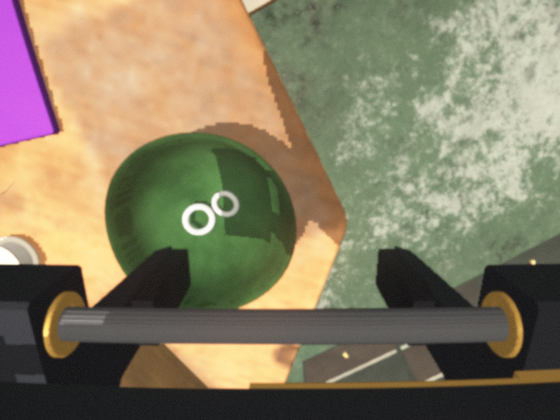

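```bash
python3 - <<'E'
from h import *
s=load("w1"); hsv=cv2.cvtColor(s["img"],cv2.COLOR_BGR2HSV)
g=((hsv[...,0]>45)&(hsv[...,0]<90)&(hsv[...,1]>120)); g[:,300:]=0; g[300:]=0
P=max(cv2.findContours(g.astype(np.uint8),cv2.RETR_EXTERNAL,cv2.CHAIN_APPROX_NONE)[0],key=len)[:,0]
P=P[(P[:,1]<245)]; q=plane(s,P,.06); print(len(P),circ(q),P.min(0),P.max(0))
E
```

```text
Traceback (most recent call last):
  File "h.py", line 8, in plane
    d,o=rays(s,px); return o+d*((z-o[2])/d[:,2])[:,None]
        ~~~~^^^^^^
  File "h.py", line 5, in rays
    p=cv2.undistortPoints(np.array(px,float).reshape(-1,1,2),K(s),np.array([float(s["k1"]),0,0,0]))[:,0]
      ~~~~~~~~~~~~~~~~~~~^^^^^^^^^^^^^^^^^^^^^^^^^^^^^^^^^^^^^^^^^^^^^^^^^^^^^^^^^^^^^^^^^^^^^^^^^^
cv2.error: OpenCV(4.12.0) /io/opencv/modules/calib3d/src/undistort.dispatch.cpp:347: error: (-215:Assertion failed) CV_IS_MAT(_src) && CV_IS_MAT(_dst) && (_src->rows == 1 || _src->cols == 1) && (_dst->rows == 1 || _dst->cols == 1) && _src->cols + _src->rows - 1 == _dst->rows + _dst->cols - 1 && (CV_MAT_TYPE(_src->type) == CV_32FC2 || CV_MAT_TYPE(_src->type) == CV_64FC2) && (CV_MAT_TYPE(_dst->type) == CV_32FC2 || CV_MAT_TYPE(_dst->type) == CV_64FC2) in function 'cvUndistortPointsInternal'
```

```bash
python3 - <<'E'
from h import *
s=load("w1"); im=s["img"].astype(int); 
g=(im[...,1]>im[...,2]*1.35)&(im[...,1]>im[...,0]*1.15); g[:,310:]=0; g[250:]=0
g=cv2.morphologyEx(g.astype(np.uint8),cv2.MORPH_CLOSE,np.ones((15,15)))
n,l,st,ce=cv2.connectedComponentsWithStats(g); i=l[200,150]; print(st[i])
P=max(cv2.findContours((l==i).astype(np.uint8),cv2.RETR_EXTERNAL,cv2.CHAIN_APPROX_NONE)[0],key=len)[:,0]
P=P[(P[:,1]<240)]; q=plane(s,P,.058); print(len(P),circ(q),P.min(0),P.max(0))
E
```

```text
[  135   136   144   114 13241]
386 (array([0.45527936, 0.31845331]), np.float64(0.043295293366558144)) [135 136] [278 239]
```

```bash
python3 - <<'E'
from h import *
s=load("w1"); q=plane(s,[(105,212),(296,218),(200,132),(130,163),(270,163)],.059); print(q.round(4),circ(q))
E
```

```text
[[0.4577 0.2557 0.059 ]
 [0.4616 0.3754 0.059 ]
 [0.4091 0.319  0.059 ]
 [0.427  0.2755 0.059 ]
 [0.4274 0.3596 0.059 ]] (array([0.47016406, 0.31592948]), np.float64(0.060626266933135574))
```

```bash
python3 -m pendant '[[[0,0,0,-1,2,12,1],[0,0,0,-1,3,28,1],[0,0,0,-1,3,44,1],[0,0,0,-1,3,60,1],[0,0,0,-1,3,70,1],[0,0,0,-1,3,74,1],[0,0,0,-1,3,74,1]]]' 25
python3 -m pendant '[[[0,0,0,0,0,0,0.4],[0,0,0,0,0,0,0.3],[0,0,0,0,0,0,0.2],[0,0,0,0,0,0,0.1],[0,0,0,0,0,0,0],[0,0,0,0,0,0,0],[0,0,0,0,0,0,0],[0,0,0,0,0,0,0]]]' 25
```

```text
clock: 1.83
position: [0.4686, 0.3694, 0.2057]
tcp_rot: [[-1.0, 0.0, -0.001], [0.0, 1.0, -0.001], [0.001, -0.001, -1.0]]
ft_force: [0.1, 0.2, 0.5]
opening: 1.002
clock: 2.5
position: [0.4691, 0.3691, 0.2065]
tcp_rot: [[-1.0, 0.001, 0.0], [0.001, 1.0, 0.0], [-0.0, 0.0, -1.0]]
ft_force: [0.7, 0.5, -0.6]
opening: 0.419
```

```bash
python3 -m pendant '[[[0,0,0,0,0,0,0],[0,0,0,0,0,0,0],[0,0,0,0,0,0,0],[0,0,0,0,0,0,0],[0,0,0,0,0,0,0],[0,0,0,0,0,0,0]]]' 30
python3 - <<'E'
from h import *
from cell import eyes
s=eyes.snapshot("wrist"); cv2.imwrite("pics/w2.png",s["img"])
E
```

```text
clock: 3.0
position: [0.4692, 0.369, 0.2067]
tcp_rot: [[-1.0, 0.0, 0.0], [0.0, 1.0, -0.0], [-0.0, -0.0, -1.0]]
ft_force: [0.4, -0.9, 3.2]
opening: 0.138
```

View pics/w2.png

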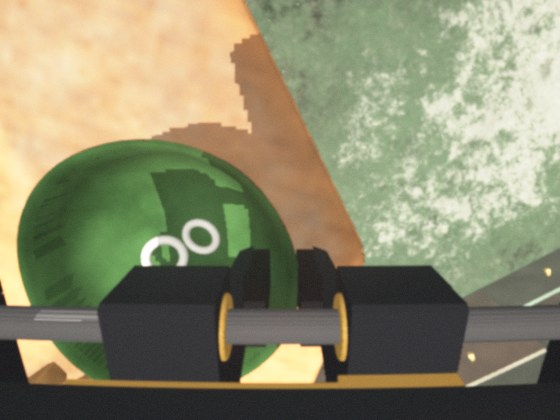

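The fingers straddle the rim at a 12 mm opening, and both rings, at (165,253) and (201,237), are in the bowl. Next I lift gently.

```bash
python3 -m pendant '[[[0,0,0,0,0,0,0],[0,0,0,0,0,-1,0],[0,0,0,0,0,-3,0],[0,0,0,0,0,-6,0],[0,0,0,0,0,-10,0],[0,0,0,0,0,-15,0],[0,0,0,0,0,-21,0],[0,0,0,0,0,-27,0],[0,0,0,0,0,-33,0],[0,0,0,0,0,-37,0],[0,0,0,0,0,-39,0],[0,0,0,0,0,-40,0]]]' 40
python3 - <<'E'
from h import *
from cell import eyes
s=eyes.snapshot("wrist"); cv2.imwrite("pics/w3.png",s["img"])
s=eyes.snapshot("top"); cv2.imwrite("pics/t3.png",s["img"]);np.savez("pics/t3.npz",**s)
s=eyes.snapshot("scene"); cv2.imwrite("pics/s3.png",cv2.resize(s["img"][180:320,130:290],None,fx=4,fy=4))
E
```

```text
clock: 4.05
position: [0.469, 0.3691, 0.2468]
tcp_rot: [[-1.0, 0.001, 0.0], [0.001, 1.0, 0.0], [-0.0, 0.0, -1.0]]
ft_force: [-0.2, -0.6, -2.2]
opening: 0.102
```

View pics/w3.png

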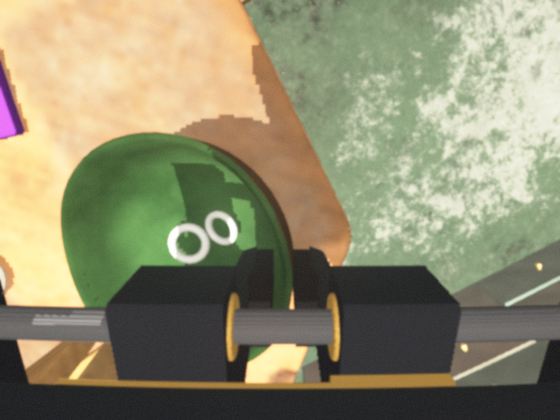

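View pics/s3.png

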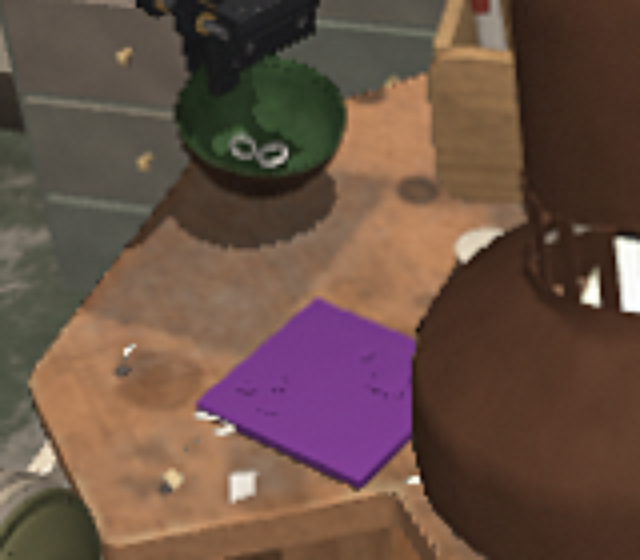

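View pics/t3.png

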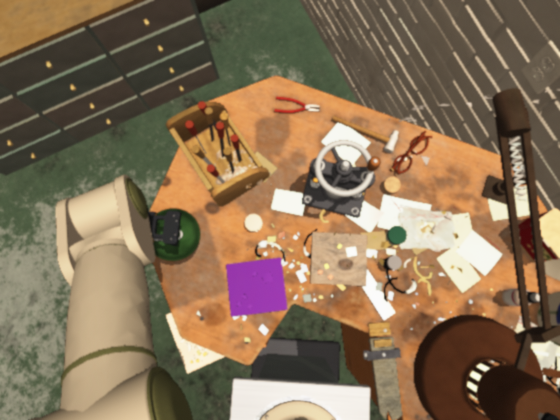

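```bash
python3 - <<'E'
from h import *
s=load("t3"); c=cloud(s); im=s["img"].astype(int)
g=(im[...,1]>im[...,2]*1.3)&(im[...,1]>im[...,0]*1.1)&(c[...,2]>.02)&(np.hypot(c[...,0]-.468,c[...,1]-.31)<.09)
for y in np.arange(.24,.38,.01):
    k=g&(abs(c[...,1]-y)<.005)
    if k.sum(): p=c[k]; a=p[p[:,0]<.468]; b=p[p[:,0]>=.468]; print(round(y,3),k.sum(),"zmax lo/hi x",[ (q[q[:,2].argmax()].round(3).tolist()) for q in (a,b) if len(q)], "zmin",p[:,2].min().round(3))
# rim by plane fit of the top boundary cells
e=g&~cv2.erode(g.astype(np.uint8),np.ones((3,3))).astype(bool)
p=c[e]; p=p[(p[:,2]>.07)]; A=np.c_[p[:,:2],np.ones(len(p))]
for _ in range(6):
    w=np.linalg.lstsq(A,p[:,2],rcond=None)[0]; r=p[:,2]-A@w; k=r>-.006; p=p[k];A=A[k]
print(w, np.degrees(np.arctan(w[:2])),len(p))
E
```

```text
0.26 34 zmax lo/hi x [[0.441, 0.262, 0.066], [0.497, 0.264, 0.069]] zmin 0.048
0.27 105 zmax lo/hi x [[0.431, 0.267, 0.068], [0.49, 0.273, 0.183]] zmin 0.038
0.28 148 zmax lo/hi x [[0.433, 0.276, 0.17], [0.482, 0.275, 0.169]] zmin 0.032
0.29 174 zmax lo/hi x [[0.433, 0.295, 0.178], [0.52, 0.293, 0.076]] zmin 0.028
0.3 182 zmax lo/hi x [[0.41, 0.298, 0.081], [0.52, 0.296, 0.076]] zmin 0.029
0.31 98 zmax lo/hi x [[0.41, 0.313, 0.077], [0.523, 0.309, 0.079]] zmin 0.028
0.32 67 zmax lo/hi x [[0.411, 0.324, 0.08], [0.479, 0.32, 0.182]] zmin 0.037
0.33 68 zmax lo/hi x [[0.411, 0.325, 0.084], [0.519, 0.333, 0.083]] zmin 0.038
0.34 90 zmax lo/hi x [[0.417, 0.339, 0.084], [0.515, 0.343, 0.088]] zmin 0.04
0.35 123 zmax lo/hi x [[0.424, 0.348, 0.073], [0.51, 0.347, 0.089]] zmin 0.045
0.36 30 zmax lo/hi x [[0.439, 0.356, 0.062], [0.495, 0.355, 0.063]] zmin 0.05
[ 0.66680334 -1.10107114  0.21403678] [ 33.69548862 -47.75406634] 5
```

The far (−y) side of the rim sags about 13°, because the slanted wall has settled flat against the pads. I level it by tilting the gripper about the grasp point.

```bash
python3 -m pendant '[[[1,0,0,0,2.6,0,0],[2.5,0,0,0,6.4,0.1,0],[4,0,0,0,10.3,0.4,0],[6,0,0,0,15.4,0.8,0],[8,0,0,0,20.5,1.4,0],[10,0,0,0,25.5,2.2,0],[11.5,0,0,0,29.3,3,0],[12.5,0,0,0,31.8,3.5,0],[13,0,0,0,33.1,3.8,0],[13,0,0,0,33.1,3.8,0]]]' 40
cat > rim.py <<'E'
from h import *
from cell import eyes
import sys
n=sys.argv[1]; cx,cy=float(sys.argv[2]),float(sys.argv[3])
s=eyes.snapshot("top"); cv2.imwrite(f"pics/t{n}.png",s["img"]);np.savez(f"pics/t{n}.npz",**s)
c=cloud(s); im=s["img"].astype(int)
g=(im[...,1]>im[...,2]*1.3)&(im[...,1]>im[...,0]*1.1)&(c[...,2]>.02)&(np.hypot(c[...,0]-cx,c[...,1]-cy)<.09)
for y in np.arange(cy-.06,cy+.06,.01):
    k=g&(abs(c[...,1]-y)<.005)&(c[...,2]<.16); p=c[k]; a=p[p[:,0]<cx-.01]; b=p[p[:,0]>=cx+.01]; print(round(y,3),k.sum(),[ (q[q[:,2].argmax()].round(3).tolist()) for q in (a,b) if len(q)])
s=eyes.snapshot("wrist"); cv2.imwrite(f"pics/w{n}.png",s["img"])
s=eyes.snapshot("scene"); cv2.imwrite(f"pics/s{n}.png",cv2.resize(s["img"][160:300,130:290],None,fx=4,fy=4))
E
python3 rim.py 4 .468 .31
```

```text
clock: 5.03
position: [0.469, 0.4024, 0.2424]
tcp_rot: [[-1.0, 0.0, -0.0], [0.0, 0.974, -0.225], [0.0, -0.225, -0.974]]
ft_force: [0.3, -0.5, -4.2]
opening: 0.102
0.25 0 []
0.26 51 [[0.44, 0.262, 0.076], [0.499, 0.264, 0.082]]
0.27 107 [[0.426, 0.274, 0.074], [0.503, 0.265, 0.09]]
0.28 154 [[0.421, 0.284, 0.07], [0.516, 0.28, 0.09]]
0.29 167 [[0.412, 0.293, 0.087], [0.519, 0.289, 0.094]]
0.3 159 [[0.409, 0.304, 0.093], [0.523, 0.303, 0.096]]
0.31 163 [[0.409, 0.307, 0.091], [0.523, 0.305, 0.094]]
0.32 170 [[0.41, 0.321, 0.09], [0.522, 0.317, 0.093]]
0.33 68 [[0.414, 0.333, 0.091], [0.494, 0.325, 0.05]]
0.34 66 [[0.418, 0.341, 0.094]]
0.35 60 [[0.428, 0.353, 0.094]]
0.36 29 [[0.443, 0.362, 0.096]]
```

View pics/s4.png

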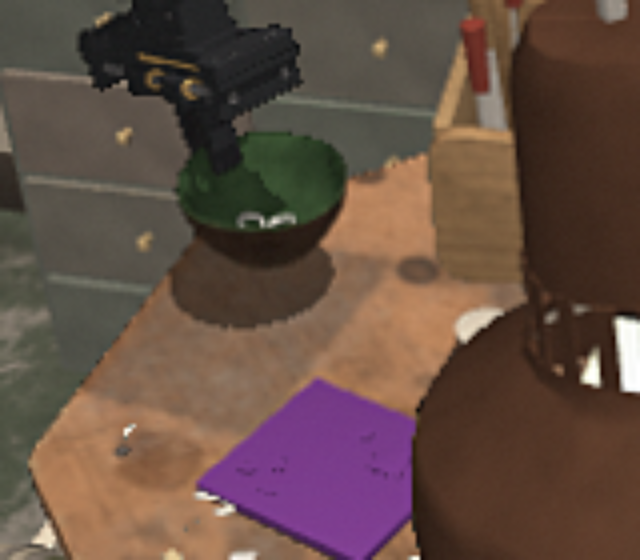

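View pics/w4.png

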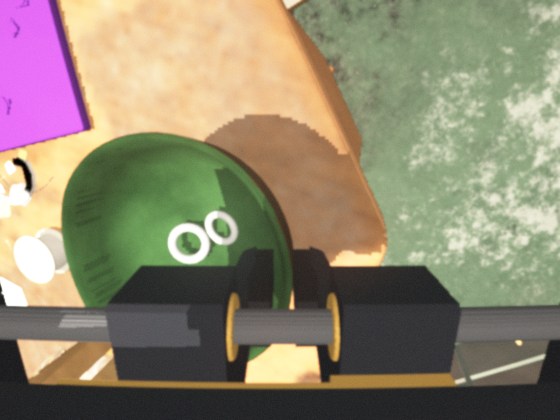

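```bash
python3 -m pendant '[[[0.1,0,0,2,0,-1,0],[0.3,0,0,6,0,-3,0],[0.5,0,0,11,0,-6,0],[0.7,0,0,18,-0.3,-9,0],[0.9,0,0,26,-0.5,-13,0],[1.2,0,0,33,-0.8,-17,0],[1.4,0,0,40,-1,-20,0],[1.6,0,0,46,-1.2,-23.5,0],[1.8,0,0,51,-1.4,-26,0],[2,0,0,55,-1.5,-28,0],[2,0,0,57,-1.6,-29,0],[2,0,0,57,-1.6,-29,0]]]' 40
python3 to.py .410 .02 .275 90
```

```text
clock: 6.18
position: [0.4118, 0.4073, 0.2715]
tcp_rot: [[-1.0, 0.001, 0.0], [0.0, 0.966, -0.259], [-0.0, -0.259, -0.966]]
ft_force: [0.2, 0.1, -3.1]
opening: 0.105
turn [-15.   0.  -0.] shift [   1.6 -375.    96.8] t 6.1833 op 0.10521270181534638 F [ 0.2  0.1 -3.1]
```

```bash
python3 -m pendant '[[[0,0,0,0,-3,0.8,0],[0,0,0,0,-9,2.4,0],[0,0,0,0,-18,4.8,0],[0,0,0,0,-30,8,0],[0,0,0,0,-45,12,0],[0,0,0,0,-63,16.9,0],[0,0,0,0,-84,22.5,0],[0,0,0,0,-107,28.7,0],[0,0,0,0,-130,34.8,0],[0,0,0,0,-153,41,0],[0,0,0,0,-176,47.2,0],[0,0,0,0,-199,53.3,0]]]' 40
python3 -m pendant '[[[0,0,0,0,-23,6.2,0],[0,0,0,-1,-46,12.3,0],[0,0,0,-3,-68,18.2,0],[0,0,0,-6,-88,23.6,0],[0,0,0,-10,-106,28.4,0],[0,0,0,-14,-122,32.7,0],[0,0,0,-18,-136,36.4,0],[0,0,0,-22,-148,39.7,0],[0,0,0,-25,-158,42.3,0],[0,0,0,-28,-166,44.5,0],[0,0,0,-29.5,-173,46.4,0],[0,0,0,-30,-177.7,47.7,0]]]' 40
python3 -m pendant '[[[0,0,0,0,0,0,0],[0,0,0,0,0,0,0]]]' 40
python3 rim.py 5 .44 -.077
```

```text
clock: 7.18
position: [0.4116, 0.1993, 0.2712]
tcp_rot: [[-1.0, 0.001, -0.001], [0.001, 0.966, -0.259], [0.0, -0.259, -0.966]]
ft_force: [0.5, 0.3, -2.7]
opening: 0.1
clock: 8.18
position: [0.4418, 0.0164, 0.2711]
tcp_rot: [[-1.0, 0.001, -0.0], [0.001, 0.966, -0.259], [0.0, -0.259, -0.966]]
ft_force: [-0.7, -0.0, -3.3]
opening: 0.099
clock: 8.35
position: [0.4417, 0.0172, 0.2711]
tcp_rot: [[-1.0, 0.001, -0.001], [0.001, 0.966, -0.259], [0.0, -0.259, -0.966]]
ft_force: [-0.6, 0.1, -4.2]
opening: 0.099
-0.137 76 [[0.428, -0.137, 0.124], [0.452, -0.137, 0.122]]
-0.127 189 [[0.409, -0.13, 0.119], [0.475, -0.125, 0.125]]
-0.117 174 [[0.392, -0.114, 0.124], [0.485, -0.114, 0.126]]
-0.107 54 [[0.388, -0.105, 0.125], [0.487, -0.111, 0.127]]
-0.097 68 [[0.385, -0.099, 0.123]]
-0.087 68 [[0.385, -0.09, 0.113], [0.495, -0.091, 0.127]]
-0.077 134 [[0.384, -0.072, 0.116], [0.496, -0.08, 0.127]]
-0.067 150 [[0.383, -0.067, 0.122], [0.493, -0.065, 0.127]]
-0.057 69 [[0.387, -0.056, 0.125], [0.493, -0.061, 0.125]]
-0.047 8 [[0.393, -0.048, 0.123]]
-0.037 0 []
-0.027 0 []
```

View pics/t5.png

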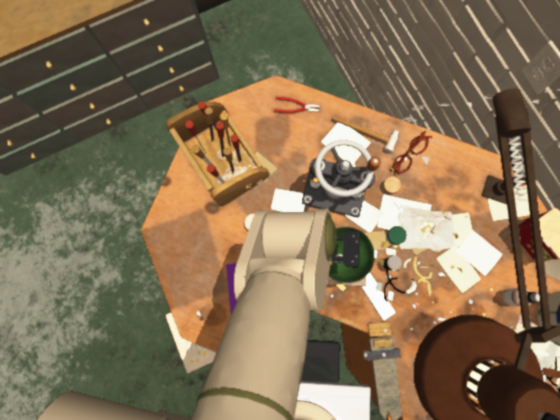

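View pics/w5.png

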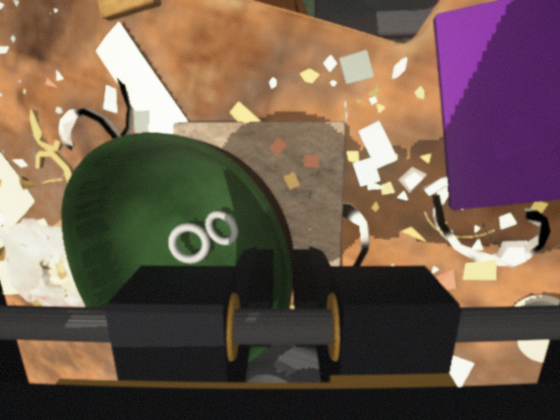

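```bash
python3 -m pendant '[[[0,0,0,0,0.5,2,0],[0,0,0,0,1.5,6,0],[0,0,0,0,3.2,12,0],[0,0,0,0,5.1,19,0],[0,0,0,0,7,26,0],[0,0,0,0,8.8,33,0],[0,0,0,0,10.4,39,0],[0,0,0,0,11.5,43,0],[0,0,0,0,12.3,46,0],[0,0,0,0,12.7,47.5,0],[0,0,0,0,12.9,48.3,0],[0,0,0,0,12.9,48.3,0]]]' 40
python3 -m pendant '[[[0,0,0,0,0.3,1,0],[0,0,0,0,0.5,2,0],[0,0,0,0,0.8,3,0],[0,0,0,0,0.8,3,0]]]' 40
python3 -m pendant '[[[0,0,0,0,0.3,1,0],[0,0,0,0,0.5,2,0],[0,0,0,0,0.5,2,0]]]' 40
```

```text
clock: 9.5
position: [0.4418, 0.0171, 0.2212]
tcp_rot: [[-1.0, 0.001, -0.0], [0.001, 0.966, -0.259], [-0.0, -0.259, -0.966]]
ft_force: [-0.2, 0.3, -2.8]
opening: 0.098
clock: 9.83
position: [0.4417, 0.0171, 0.218]
tcp_rot: [[-1.0, 0.001, -0.0], [0.001, 0.966, -0.259], [0.0, -0.259, -0.966]]
ft_force: [0.3, -0.5, -3.1]
opening: 0.101
clock: 10.08
position: [0.4417, 0.0171, 0.2158]
tcp_rot: [[-1.0, 0.001, -0.0], [0.001, 0.966, -0.259], [0.0, -0.259, -0.966]]
ft_force: [-0.3, 0.2, -2.6]
opening: 0.1
```

```bash
python3 -m pendant '[[[0,0,0,0,0.3,1,0],[0,0,0,0,0.5,2,0],[0,0,0,0,0.5,2,0]]]' 40
python3 -m pendant '[[[0,0,0,0,0.3,1,0],[0,0,0,0,0.5,2,0],[0,0,0,0,0.5,2,0]]]' 40

```

```text
clock: 10.33
position: [0.4417, 0.0171, 0.2138]
tcp_rot: [[-1.0, 0.001, -0.0], [0.001, 0.966, -0.259], [0.0, -0.259, -0.966]]
ft_force: [-1.1, -0.3, -3.3]
opening: 0.099
clock: 10.58
position: [0.4418, 0.017, 0.2117]
tcp_rot: [[-1.0, 0.001, -0.0], [0.001, 0.966, -0.259], [0.0, -0.259, -0.966]]
ft_force: [-0.7, 0.4, -3.5]
opening: 0.098
```

```bash
python3 -m pendant '[[[0,0,0,0,0.3,1,0],[0,0,0,0,0.4,1.5,0],[0,0,0,0,0.4,1.5,0]]]' 40
python3 -m pendant '[[[0,0,0,0,0.3,1,0],[0,0,0,0,0.4,1.5,0],[0,0,0,0,0.4,1.5,0]]]' 40

```

```text
clock: 10.83
position: [0.442, 0.0171, 0.2107]
tcp_rot: [[-1.0, 0.001, 0.001], [0.001, 0.966, -0.259], [-0.001, -0.259, -0.966]]
ft_force: [-0.3, 2.3, 3.3]
opening: 0.1
clock: 11.08
position: [0.4422, 0.0176, 0.2101]
tcp_rot: [[-1.0, 0.001, 0.002], [0.001, 0.966, -0.259], [-0.003, -0.259, -0.966]]
ft_force: [-3.3, 11.1, 17.6]
opening: 0.101
```

```bash
python3 -m pendant '[[[0,0,0,0,-0.1,-0.5,0],[0,0,0,0,-0.2,-0.8,0],[0,0,0,0,-0.2,-0.8,0.13],[0,0,0,0,-0.2,-0.8,0.18],[0,0,0,0,-0.2,-0.8,0.24],[0,0,0,0,-0.2,-0.8,0.3],[0,0,0,0,-0.2,-0.8,0.4],[0,0,0,0,-0.2,-0.8,0.5],[0,0,0,0,-0.2,-0.8,0.5],[0,0,0,0,-0.2,-0.8,0.5],[0,0,0,0,-0.2,-0.8,0.5]]]' 20
python3 rim.py 6 .44 -.077
```

```text
clock: 12.0
position: [0.4418, 0.017, 0.2096]
tcp_rot: [[-1.0, 0.001, -0.0], [0.001, 0.966, -0.259], [0.0, -0.259, -0.966]]
ft_force: [-0.4, -0.2, 0.4]
opening: 0.497
-0.137 71 [[0.419, -0.135, 0.062], [0.461, -0.134, 0.06]]
-0.127 163 [[0.412, -0.131, 0.059], [0.467, -0.131, 0.065]]
-0.117 167 [[0.395, -0.117, 0.06], [0.48, -0.121, 0.066]]
-0.107 52 [[0.39, -0.109, 0.057], [0.487, -0.112, 0.065]]
-0.097 56 [[0.408, -0.093, 0.159], [0.495, -0.093, 0.066]]
-0.087 67 [[0.406, -0.085, 0.158], [0.497, -0.083, 0.066]]
-0.077 96 [[0.406, -0.082, 0.156], [0.496, -0.074, 0.068]]
-0.067 66 [[0.385, -0.062, 0.063], [0.493, -0.063, 0.066]]
-0.057 56 [[0.407, -0.055, 0.147], [0.45, -0.059, 0.138]]
-0.047 3 [[0.391, -0.051, 0.061]]
-0.037 0 []
-0.027 0 []
```

View pics/w6.png

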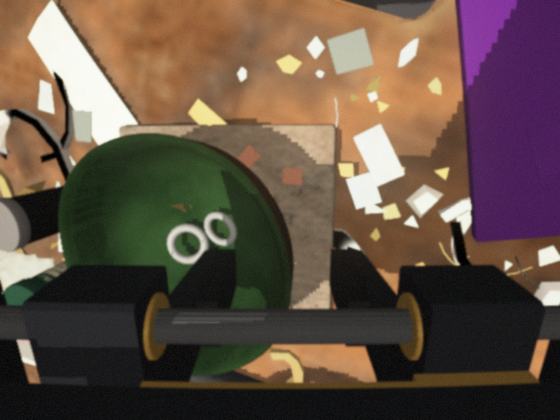

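```bash
python3 -m pendant '[[[0,0,0,0,0,-4,0.5],[0,0,0,0,0,-12,0.5],[0,0,0,0,0,-24,0.5],[0,0,0,0,0,-40,0.5],[0,0,0,0,0,-60,0.5],[0,0,0,0,0,-85,0.6],[0,0,0,0,0,-115,0.7],[0,0,0,0,0,-145,0.8],[0,0,0,0,0,-175,0.9],[0,0,0,0,0,-195,1],[0,0,0,0,0,-205,1],[0,0,0,0,0,-205,1]]]' 20
python3 rim.py 7 .44 -.077; python3 to.py .612 -.1155 .46 0
```

```text
clock: 13.15
position: [0.4416, 0.0707, 0.4104]
tcp_rot: [[-1.0, 0.001, 0.005], [-0.0, 0.966, -0.259], [-0.005, -0.259, -0.966]]
ft_force: [-0.2, -0.3, 0.0]
opening: 0.992
-0.137 69 [[0.421, -0.135, 0.06], [0.461, -0.134, 0.06]]
-0.127 161 [[0.407, -0.129, 0.059], [0.476, -0.124, 0.062]]
-0.117 188 [[0.395, -0.118, 0.059], [0.483, -0.119, 0.064]]
-0.107 179 [[0.388, -0.104, 0.058], [0.489, -0.109, 0.065]]
-0.097 145 [[0.385, -0.095, 0.057], [0.493, -0.102, 0.068]]
-0.087 145 [[0.385, -0.091, 0.055], [0.497, -0.084, 0.065]]
-0.077 113 [[0.384, -0.074, 0.062], [0.496, -0.079, 0.067]]
-0.067 63 [[0.383, -0.069, 0.065]]
-0.057 68 [[0.389, -0.056, 0.057]]
-0.047 64 [[0.391, -0.051, 0.062]]
-0.037 44 [[0.399, -0.038, 0.07]]
-0.027 14 [[0.423, -0.026, 0.07]]
turn [-11.8  11.7  89.4] shift [-170.5 -192.9   -3.4] t 13.3 op 0.9987620651962599 F [ 0.7 -0.4 -1.4]
```

View pics/t7.png

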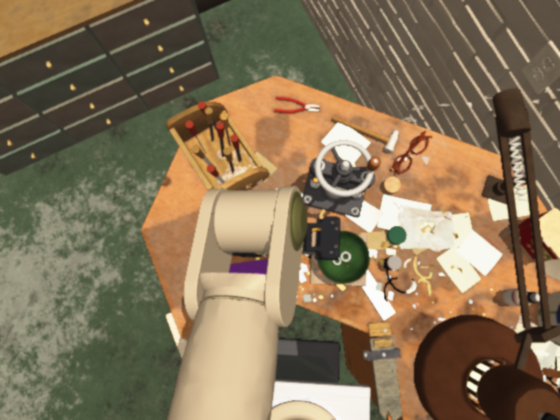

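View pics/w7.png

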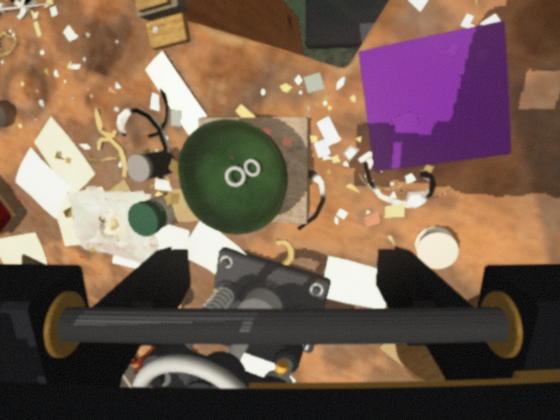

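```bash
python3 - <<'E'
from h import *
s=load("top0"); c=cloud(s); p=c[:,400:][c[:,400:,2]>.25]
for x in np.arange(.2,.8,.03):
    k=p[abs(p[:,0]-x)<.015]
    if len(k):
        i=k[k[:,1].argmax()]; print(round(x,2),"max y pt",i.round(3),"z",k[:,2].min().round(2),k[:,2].max().round(2),"y>-0.26:",len(k[k[:,1]>-.26]))
s=load("t7"); c=cloud(s)
q=c[150:420,150:320].reshape(-1,3); q=q[q[:,2]>.42]
for x in np.arange(.1,.55,.03):
    k=q[abs(q[:,0]-x)<.015]
    if len(k): print("arm",round(x,2),"y",k[:,1].min().round(3),k[:,1].max().round(3),"ztop",k[:,2].max().round(3))
from cell import monitor; print(np.round(monitor.get_obs()["q"],3))
E
```

```text
0.2 max y pt [ 0.213 -0.177  0.317] z 0.3 0.51 y>-0.26: 1331
0.23 max y pt [ 0.235 -0.175  0.313] z 0.31 0.55 y>-0.26: 2944
0.26 max y pt [ 0.247 -0.175  0.317] z 0.31 0.53 y>-0.26: 2725
0.29 max y pt [ 0.275 -0.184  0.316] z 0.31 0.48 y>-0.26: 1223
0.32 max y pt [ 0.305 -0.206  0.315] z 0.31 0.48 y>-0.26: 553
0.35 max y pt [0.344 0.037 1.069] z 0.45 1.07 y>-0.26: 245
0.38 max y pt [ 0.395 -0.258  0.493] z 0.47 0.51 y>-0.26: 17
0.41 max y pt [ 0.423 -0.246  0.513] z 0.49 0.53 y>-0.26: 191
0.44 max y pt [ 0.453 -0.233  0.532] z 0.51 0.54 y>-0.26: 291
0.47 max y pt [ 0.483 -0.222  0.549] z 0.53 0.56 y>-0.26: 568
0.5 max y pt [ 0.515 -0.209  0.565] z 0.25 0.58 y>-0.26: 772
0.53 max y pt [ 0.543 -0.192  0.601] z 0.27 0.62 y>-0.26: 1042
0.56 max y pt [ 0.575 -0.186  0.604] z 0.5 0.62 y>-0.26: 857
0.59 max y pt [ 0.582 -0.184  0.603] z 0.29 0.62 y>-0.26: 308
0.62 max y pt [ 0.622 -0.21   0.251] z 0.25 0.29 y>-0.26: 35
0.68 max y pt [ 0.691 -0.356  0.381] z 0.38 0.39 y>-0.26: 0
0.71 max y pt [ 0.724 -0.395  0.358] z 0.36 0.37 y>-0.26: 0
0.74 max y pt [ 0.732 -0.287  0.28 ] z 0.26 0.36 y>-0.26: 0
0.77 max y pt [ 0.756 -0.327  0.261] z 0.25 0.26 y>-0.26: 0
arm 0.22 y 0.048 0.154 ztop 0.627
arm 0.25 y 0.047 0.154 ztop 0.622
arm 0.28 y 0.047 0.151 ztop 0.609
arm 0.31 y 0.03 0.16 ztop 0.593
arm 0.34 y 0.027 0.164 ztop 1.069
arm 0.37 y 0.025 0.163 ztop 0.572
arm 0.4 y 0.023 0.162 ztop 0.565
arm 0.43 y 0.019 0.161 ztop 0.558
arm 0.46 y 0.019 0.159 ztop 0.549
arm 0.49 y 0.027 0.154 ztop 0.533
[-0.057  0.149  1.707 -0.273  1.282 -1.55 ]
```

```bash
cat > to2.py <<'E'
import sys; from h import *; from cell import monitor
from scipy.spatial.transform import Rotation as R
gx,gy,gz,yaw,tilt=map(float,sys.argv[1:6])
o=monitor.get_obs(); A=np.array(o["tcp_rot"]); a=np.radians(yaw)
B=np.array([[-np.sin(a),np.cos(a),0],[np.cos(a),np.sin(a),0],[0,0,-1.]]); B=R.from_euler("x",-tilt,degrees=True).as_matrix()@B
t=np.array([gx,gy,gz])-.147*B[:,2]
print("tcp",t.round(4),"turn",np.round(np.degrees(R.from_matrix(A.T@B).as_rotvec()),1),"shift",np.round(1000*A.T@(t-o["position"]),1),"t",o["clock"],"op",round(o["opening"],3))
E
python3 to2.py .50 .02 .31 0 10
python3 - <<'E'
from h import *
s=load("top0"); c=cloud(s); k=(abs(c[...,0]-.6)<.06)&(c[...,2]>.24)&(c[...,1]<-.15)&(c[...,1]>-.26)
p=c[k]; h,e=np.histogram(p[:,2],bins=np.arange(.24,.66,.03)); print(h)
for i in range(len(h)):
    q=p[(p[:,2]>e[i])&(p[:,2]<e[i+1])]
    if len(q): print(e[i].round(2),q.min(0).round(3),q.max(0).round(3))
E
```

```text
tcp [0.5    0.0455 0.4548] turn [-4.   3.9 89.9] shift [-58.4 -36.  -39.8] t 13.3 op 0.999
[  42    0    0    0    0    0    0    0    4    0    0  222 1249    0]
0.24 [ 0.609 -0.22   0.247] [ 0.63  -0.207  0.258]
0.48 [ 0.574 -0.26   0.484] [ 0.577 -0.25   0.502]
0.57 [ 0.54  -0.229  0.578] [ 0.582 -0.186  0.6  ]
0.6 [ 0.54  -0.224  0.6  ] [ 0.589 -0.184  0.617]
```

```bash
python3 - <<'E'
from h import *
s=load("top0"); c=cloud(s); k=(abs(c[...,0]-.6)<.06)&(c[...,2]>.24)&(c[...,2]<.27)&(c[...,1]<-.15)&(c[...,1]>-.26)
p=np.argwhere(k); print(p.min(0),p.max(0))
print(c[p.min(0)[0]-4:p.max(0)[0]+5:2,p.min(0)[1]-4:p.max(0)[1]+5:2,2].round(2))
im=s["img"]; cv2.imwrite("pics/c2.png",cv2.resize(im[80:240,300:540],None,fx=3.3,fy=3.3,interpolation=cv2.INTER_CUBIC))
E
```

```text
[156 421] [165 429]
[[-0.    0.01  0.01  0.    0.    0.01  0.    0.   -0.  ]
 [ 0.01  0.    0.    0.    0.    0.   -0.   -0.    0.  ]
 [-0.   -0.    0.25  0.   -0.   -0.    0.   -0.    0.  ]
 [ 0.    0.    0.    0.25  0.25  0.25  0.26  0.   -0.  ]
 [-0.    0.01  0.    0.    0.26  0.26  0.    0.   -0.  ]
 [ 0.   -0.   -0.   -0.    0.26  0.26 -0.   -0.    0.  ]
 [ 0.    0.   -0.    0.   -0.    0.26  0.    0.    0.  ]
 [ 0.    0.    0.   -0.01  0.   -0.   -0.    0.    0.  ]
 [ 0.    0.    0.   -0.   -0.    0.    0.    0.   -0.  ]]
```

View pics/c2.png

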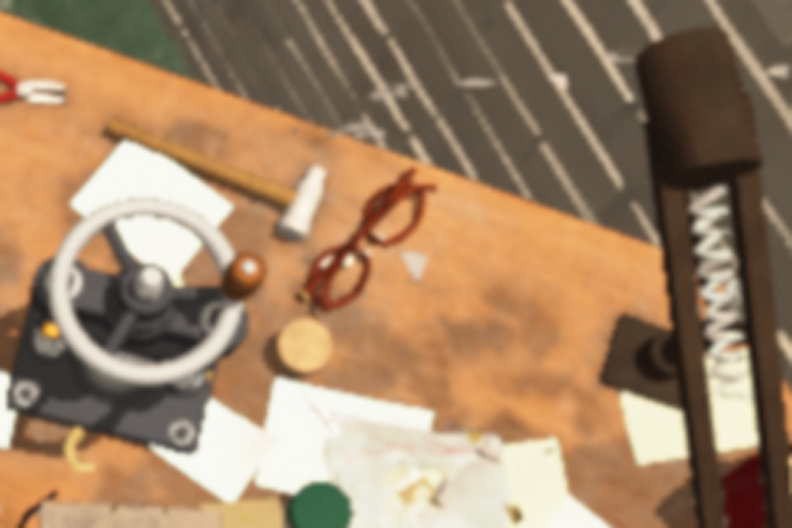

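```bash
python3 -m pendant '[[[0,0,3,-3,-2,-4,1],[0,0,8,-8,-5,-10,1],[-0.5,0.5,14,-14,-8,-18,1],[-1,1,21,-20,-12,-26,1],[-1.5,1.5,28,-26,-16,-32,1],[-2,2,35,-32,-20,-36,1],[-2.5,2.5,42,-38,-24,-38,1],[-3,3,49,-44,-28,-39,1],[-3,3,56,-49,-31,-40,1],[-3,3,63,-53,-34,-40,1],[-3.5,3.5,70,-57,-36,-40,1],[-3.5,3.5,77,-58.4,-36,-40,1]]]' 40
python3 to2.py .612 -.1155 .288 0 10
```

```text
clock: 14.3
position: [0.5007, 0.045, 0.4544]
tcp_rot: [[-0.217, 0.976, -0.011], [0.961, 0.211, -0.18], [-0.174, -0.05, -0.984]]
ft_force: [0.2, 0.1, -0.2]
opening: 1.0
tcp [ 0.612  -0.09    0.4328] turn [-0.7  0.3 12.5] shift [-150.    81.2   44.4] t 14.3 op 1.0
```

```bash
python3 -m pendant '[[[0,0,2,-5,3,1,1],[0,0,6,-18,9,4,1],[0,0,10,-35,18,10,1],[-0.5,0.2,12.5,-55,29,16,1],[-0.7,0.3,12.5,-77,41,22,1],[-0.7,0.3,12.5,-99,53,29,1],[-0.7,0.3,12.5,-120,65,35,1],[-0.7,0.3,12.5,-136,74,40,1],[-0.7,0.3,12.5,-146,79,43,1],[-0.7,0.3,12.5,-150,81.2,44.4,1],[-0.7,0.3,12.5,-150,81.2,44.4,1]]]' 40
python3 to2.py .612 -.1155 .235 0 10
python3 - <<'E'
from h import *
from cell import eyes
for n in ("wrist","top"):
    s=eyes.snapshot(n); np.savez(f"pics/{n}8.npz",**s); cv2.imwrite(f"pics/{n}8.png",s["img"])
E
```

```text
clock: 15.22
position: [0.6127, -0.0895, 0.4326]
tcp_rot: [[-0.006, 1.0, -0.0], [0.985, 0.006, -0.174], [-0.174, -0.001, -0.985]]
ft_force: [-0.2, 0.0, 0.5]
opening: 0.997
tcp [ 0.612  -0.09    0.3798] turn [-0.   0.   0.4] shift [ 8.7 -0.7 52.1] t 15.2167 op 0.997
```

View pics/wrist8.png

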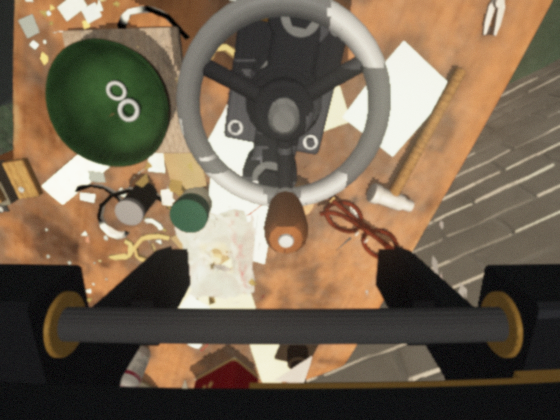

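View pics/top8.png

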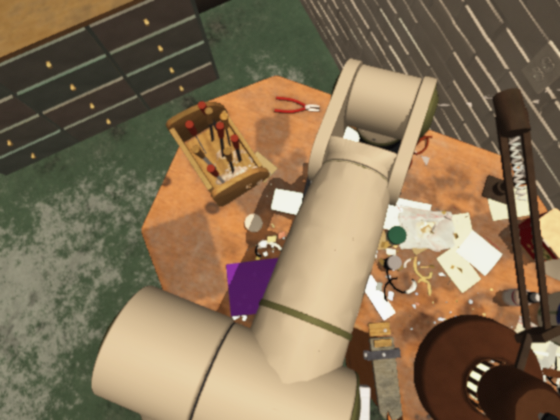

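```bash
python3 - <<'E'
from h import *
s=load("wrist8"); c=cloud(s); z=c[...,2]
print("spindle",plane(s,[(284,115)],.228),"knob",plane(s,[(286,238)],.252))
for u,v in [(284,115),(286,240),(286,230)]: print(c[v,u])
m=(z>.240)&(z<.27)&(np.hypot(c[...,0]-.612,c[...,1]+.115)<.03); print(m.sum(),c[m].mean(0),c[m].min(0),c[m].max(0))
im=s["img"]; hsv=cv2.cvtColor(im,cv2.COLOR_BGR2HSV)
m=(z>.193)&(z<.215)&(np.hypot(c[...,0]-.61,c[...,1]+.06)<.07)
P=max(cv2.findContours(m.astype(np.uint8),cv2.RETR_EXTERNAL,cv2.CHAIN_APPROX_NONE)[0],key=len)[:,0]; P=P[P[:,1]>3]
q=plane(s,P,.200); ctr=np.array([.61,-.06])
for _ in range(10):
    d=np.hypot(*(q[:,:2]-ctr).T); k=abs(d-.0615)<.005; ctr,r=circ(q[k])
print("wheel",ctr,r,k.sum(),len(k))
E
```

```text
spindle [[ 0.61325596 -0.05566359  0.228     ]] knob [[ 0.61469806 -0.1127704   0.252     ]]
[ 0.61325069 -0.05520091  0.23042158]
[ 0.61466976 -0.1119299   0.25531993]
[ 0.61463168 -0.10722626  0.25349988]
1625 [ 0.61431256 -0.10919781  0.25031378] [ 0.60235423 -0.12243316  0.2400101 ] [ 0.62607035 -0.10073768  0.25604251]
wheel [ 0.61293432 -0.0584909 ] 0.061720051192252406 483 511
```

```bash
python3 to2.py .613 -.1135 .236 0 10; python3 -m pendant '[[[0,0,0.2,2,0,6,1],[0,0,0.4,4.5,0,16,1],[0,0,0.4,7,0,28,1],[0,0,0.4,9,0,40,1],[0,0,0.4,10,0.2,48,1],[0,0,0.4,10.5,0.3,51,1],[0,0,0.4,10.5,0.3,51,1]]]' 50
python3 -m pendant '[[[0,0,0,0,0,0,0.5],[0,0,0,0,0,0,0.4],[0,0,0,0,0,0,0],[0,0,0,0,0,0,0],[0,0,0,0,0,0,0],[0,0,0,0,0,0,0],[0,0,0,0,0,0,0],[0,0,0,0,0,0,0],[0,0,0,0,0,0,0],[0,0,0,0,0,0,0],[0,0,0,0,0,0,0],[0,0,0,0,0,0,0]]]' 50
```

```text
tcp [ 0.613  -0.088   0.3808] turn [0.1 0.  0.4] shift [ 9.5  0.8 52.1] t 15.3167 op 1.003
clock: 15.9
position: [0.6127, -0.087, 0.3812]
tcp_rot: [[-0.0, 1.0, 0.001], [0.985, 0.0, -0.174], [-0.174, 0.001, -0.985]]
ft_force: [-0.5, 0.5, -0.4]
opening: 0.998
clock: 16.9
position: [0.6128, -0.0872, 0.3821]
tcp_rot: [[0.0, 1.0, 0.002], [0.985, 0.0, -0.175], [-0.175, 0.002, -0.985]]
ft_force: [-0.4, 0.3, -0.1]
opening: 0.252
```

```bash
python3 -m pendant '[[[0,0,0,0,0,0,0],[0,0,0,0,0,0,0],[0,0,0,0,0,0,0],[0,0,0,0,0,0,0]]]' 50
python3 - <<'E'
from h import *
from cell import eyes
s=eyes.snapshot("wrist"); np.savez(f"pics/w9.npz",**s); cv2.imwrite(f"pics/w9.png",s["img"])
E
```

```text
clock: 17.23
position: [0.6128, -0.0872, 0.3821]
tcp_rot: [[0.0, 1.0, 0.002], [0.985, 0.0, -0.175], [-0.175, 0.002, -0.985]]
ft_force: [0.1, 0.4, -0.4]
opening: 0.249
```

View pics/w9.png

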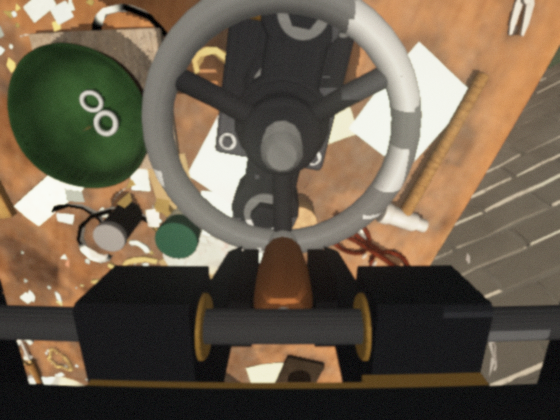

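```bash
cat > tab.py <<'E'
import sys,numpy as np
p0,st,n=map(float,sys.argv[1:4]); r=55. if len(sys.argv)<5 else float(sys.argv[4])
c=lambda p:np.array([np.cos(np.radians(p)),np.sin(np.radians(p))])
for i in range(1,int(n)+1):
    d=r*(c(p0+st*i)-c(p0)); print(f"[0,0,0,{.985*d[1]:.1f},{d[0]:.1f},{-.174*d[1]:.1f},0]",end=",")
print()
E
python3 tab.py -88.6 -10 9
```

```text
[0,0,0,0.6,-9.6,-0.1,0],[0,0,0,2.8,-18.9,-0.5,0],[0,0,0,6.6,-27.7,-1.2,0],[0,0,0,11.8,-35.7,-2.1,0],[0,0,0,18.3,-42.6,-3.2,0],[0,0,0,25.9,-48.3,-4.6,0],[0,0,0,34.4,-52.6,-6.1,0],[0,0,0,43.5,-55.3,-7.7,0],[0,0,0,52.8,-56.3,-9.3,0],
```

```bash
python3 -m pendant '[[[0,0,0,0.6,-9.6,-0.1,0],[0,0,0,2.8,-18.9,-0.5,0],[0,0,0,6.6,-27.7,-1.2,0],[0,0,0,6.6,-27.7,-1.2,0]]]' 50
python3 -m pendant '[[[0,0,0,5.2,-8,-0.9,0],[0,0,0,11.7,-14.9,-2,0],[0,0,0,19.3,-20.6,-3.4,0],[0,0,0,19.3,-20.6,-3.4,0]]]' 50
python3 -m pendant '[[[0,0,0,8.5,-4.3,-1.5,0],[0,0,0,17.6,-7,-3.1,0],[0,0,0,26.9,-8,-4.7,0],[0,0,0,26.9,-8,-4.7,0]]]' 50
```

```text
clock: 17.62
position: [0.5843, -0.0797, 0.3822]
tcp_rot: [[-0.0, 1.0, 0.002], [0.985, 0.001, -0.174], [-0.174, 0.002, -0.985]]
ft_force: [0.6, 2.9, -1.3]
opening: 0.254
clock: 17.95
position: [0.5643, -0.0596, 0.3821]
tcp_rot: [[-0.001, 1.0, 0.004], [0.985, 0.001, -0.174], [-0.174, 0.004, -0.985]]
ft_force: [4.3, 2.1, -1.0]
opening: 0.253
clock: 18.28
position: [0.5569, -0.0324, 0.3821]
tcp_rot: [[-0.001, 1.0, 0.005], [0.985, 0.002, -0.175], [-0.175, 0.005, -0.985]]
ft_force: [4.8, 0.6, -1.6]
opening: 0.248
```

```bash
python3 tab.py -178.6 -15 12; python3 tab.py -358.6 -15 12;  
```

```text
[0,0,0,14.1,1.5,-2.5,0],[0,0,0,27.3,6.7,-4.8,0],[0,0,0,38.7,15.2,-6.8,0],[0,0,0,47.6,26.3,-8.4,0],[0,0,0,53.3,39.5,-9.4,0],[0,0,0,55.5,53.6,-9.8,0],[0,0,0,54.0,67.9,-9.5,0],[0,0,0,48.9,81.3,-8.6,0],[0,0,0,40.6,92.9,-7.2,0],[0,0,0,29.5,101.9,-5.2,0],[0,0,0,16.6,107.7,-2.9,0],[0,0,0,2.6,110.0,-0.5,0],
[0,0,0,-14.1,-1.5,2.5,0],[0,0,0,-27.3,-6.7,4.8,0],[0,0,0,-38.7,-15.2,6.8,0],[0,0,0,-47.6,-26.3,8.4,0],[0,0,0,-53.3,-39.5,9.4,0],[0,0,0,-55.5,-53.6,9.8,0],[0,0,0,-54.0,-67.9,9.5,0],[0,0,0,-48.9,-81.3,8.6,0],[0,0,0,-40.6,-92.9,7.2,0],[0,0,0,-29.5,-101.9,5.2,0],[0,0,0,-16.6,-107.7,2.9,0],[0,0,0,-2.6,-110.0,0.5,0],
```

```bash
python3 -m pendant '[[[0,0,0,14.0,1.5,-2.5,0],[0,0,0,27.0,6.7,-4.8,0],[0,0,0,38.2,15.3,-6.7,0],[0,0,0,46.7,26.6,-8.2,0],[0,0,0,52.1,39.8,-9.2,0],[0,0,0,54.1,54.1,-9.6,0]]]' 50
```

```text
clock: 18.78
position: [0.6109, 0.0227, 0.3821]
tcp_rot: [[-0.001, 1.0, 0.001], [0.985, 0.001, -0.174], [-0.174, 0.001, -0.985]]
ft_force: [-2.4, -1.9, 1.2]
opening: 0.248
```

```bash
python3 tab.py -268.6 -15 12; python3 tab.py -448.6 -15 12;  
```

```text
[0,0,0,-1.5,14.3,0.3,0],[0,0,0,-6.6,27.7,1.2,0],[0,0,0,-14.9,39.3,2.6,0],[0,0,0,-25.9,48.3,4.6,0],[0,0,0,-38.9,54.1,6.9,0],[0,0,0,-52.8,56.3,9.3,0],[0,0,0,-66.9,54.8,11.8,0],[0,0,0,-80.1,49.6,14.1,0],[0,0,0,-91.5,41.2,16.2,0],[0,0,0,-100.4,30.0,17.7,0],[0,0,0,-106.1,16.9,18.7,0],[0,0,0,-108.3,2.7,19.1,0],
[0,0,0,1.5,-14.3,-0.3,0],[0,0,0,6.6,-27.7,-1.2,0],[0,0,0,14.9,-39.3,-2.6,0],[0,0,0,25.9,-48.3,-4.6,0],[0,0,0,38.9,-54.1,-6.9,0],[0,0,0,52.8,-56.3,-9.3,0],[0,0,0,66.9,-54.8,-11.8,0],[0,0,0,80.1,-49.6,-14.1,0],[0,0,0,91.5,-41.2,-16.2,0],[0,0,0,100.4,-30.0,-17.7,0],[0,0,0,106.1,-16.9,-18.7,0],[0,0,0,108.3,-2.7,-19.1,0],
```

```bash
python3 -m pendant '[[[0,0,0,-1.5,14.3,0.3,0],[0,0,0,-6.6,27.7,1.2,0],[0,0,0,-14.9,39.3,2.6,0],[0,0,0,-25.9,48.3,4.6,0],[0,0,0,-38.9,54.1,6.9,0],[0,0,0,-52.8,56.3,9.3,0]]]' 50
python3 -m pendant '[[[0,0,0,-14,-1.5,2.5,0],[0,0,0,-27.3,-6.7,4.8,0],[0,0,0,-38.7,-15.1,6.8,0],[0,0,0,-47.6,-26.3,8.4,0],[0,0,0,-53.3,-39.5,9.4,0],[0,0,0,-55.5,-53.6,9.8,0]]]' 50
```

```text
clock: 19.28
position: [0.6674, -0.0327, 0.3821]
tcp_rot: [[-0.001, 1.0, 0.002], [0.985, 0.001, -0.175], [-0.175, 0.002, -0.985]]
ft_force: [-7.8, 3.0, 3.2]
opening: 0.249
clock: 19.78
position: [0.6122, -0.0883, 0.3822]
tcp_rot: [[0.0, 1.0, 0.003], [0.985, 0.0, -0.17], [-0.17, 0.003, -0.985]]
ft_force: [3.8, 21.2, 3.9]
opening: 0.254
```

```bash
python3 -m pendant '[[[0,0,0,2.5,-14.3,-0.4,0],[0,0,0,8.1,-27.7,-1.4,0],[0,0,0,16.4,-39.3,-2.8,0],[0,0,0,27.4,-48.3,-4.8,0],[0,0,0,40.4,-54.1,-7.1,0],[0,0,0,54,-56,-9.5,0]]]' 50
python3 -m pendant '[[[0,0,0,14,1.5,-2.5,0],[0,0,0,27.2,6.7,-4.8,0],[0,0,0,38.5,15.2,-6.8,0],[0,0,0,47.2,26.3,-8.3,0],[0,0,0,53,39.5,-9.3,0],[0,0,0,55,53.6,-9.7,0]]]' 50
```

```text
clock: 20.28
position: [0.5567, -0.0345, 0.3821]
tcp_rot: [[0.001, 1.0, 0.006], [0.984, -0.0, -0.176], [-0.176, 0.006, -0.984]]
ft_force: [14.6, -3.5, -6.0]
opening: 0.253
clock: 20.78
position: [0.6103, 0.0225, 0.3821]
tcp_rot: [[-0.0, 1.0, -0.0], [0.985, 0.0, -0.173], [-0.173, -0.0, -0.985]]
ft_force: [-4.4, 1.6, 1.4]
opening: 0.25
```

```bash
python3 -m pendant '[[[0,0,0,-1.5,14.3,0.3,0],[0,0,0,-6.6,27.7,1.2,0],[0,0,0,-14.9,39.0,2.6,0],[0,0,0,-25.9,47.8,4.6,0],[0,0,0,-38.9,53.6,6.9,0],[0,0,0,-52.8,55.8,9.3,0]]]' 50
python3 -m pendant '[[[0,0,0,-14,-1.5,2.5,0],[0,0,0,-27,-6.7,4.8,0],[0,0,0,-38.2,-15.1,6.8,0],[0,0,0,-47,-26.3,8.2,0],[0,0,0,-52.5,-39.2,9.2,0],[0,0,0,-54.5,-53.4,9.6,0]]]' 50
```

```text
clock: 21.28
position: [0.667, -0.032, 0.3821]
tcp_rot: [[-0.001, 1.0, 0.004], [0.985, 0.001, -0.173], [-0.173, 0.004, -0.985]]
ft_force: [-1.1, 6.1, 2.0]
opening: 0.25
clock: 21.78
position: [0.6125, -0.0876, 0.3821]
tcp_rot: [[0.001, 1.0, 0.004], [0.985, -0.0, -0.173], [-0.173, 0.004, -0.985]]
ft_force: [6.4, 12.5, 1.3]
opening: 0.255
```

```bash
python3 -m pendant '[[[0,0,0,2.2,-14.3,-0.4,0],[0,0,0,7.3,-27.5,-1.3,0],[0,0,0,15.6,-38.8,-2.7,0],[0,0,0,26.6,-47.6,-4.7,0],[0,0,0,39.6,-53.2,-7,0],[0,0,0,53.5,-55.2,-9.4,0]]]' 50
python3 tab.py -178.6 -10 12;  python3 -m pendant '[[[0,0,0,9.4,0.6,-1.7,0],[0,0,0,18.6,3,-3.3,0],[0,0,0,27.2,6.7,-4.8,0],[0,0,0,27.2,6.7,-4.8,0]]]' 50
```

```text
clock: 22.28
position: [0.5571, -0.034, 0.382]
tcp_rot: [[0.002, 1.0, 0.003], [0.984, -0.001, -0.178], [-0.178, 0.004, -0.984]]
ft_force: [9.1, -6.0, -3.6]
opening: 0.253
[0,0,0,9.4,0.6,-1.7,0],[0,0,0,18.6,2.9,-3.3,0],[0,0,0,27.3,6.7,-4.8,0],[0,0,0,35.1,12.0,-6.2,0],[0,0,0,42.0,18.6,-7.4,0],[0,0,0,47.6,26.3,-8.4,0],[0,0,0,51.8,34.9,-9.1,0],[0,0,0,54.4,44.1,-9.6,0],[0,0,0,55.5,53.6,-9.8,0],[0,0,0,54.9,63.2,-9.7,0],[0,0,0,52.7,72.5,-9.3,0],[0,0,0,48.9,81.3,-8.6,0],
clock: 22.62
position: [0.5643, -0.0055, 0.382]
tcp_rot: [[0.0, 1.0, 0.001], [0.984, -0.0, -0.177], [-0.177, 0.001, -0.984]]
ft_force: [-4.4, -3.9, 3.1]
opening: 0.256
```

```bash
python3 -m pendant '[[[0,0,0,7.8,5.3,-1.4,0],[0,0,0,14.6,11.9,-2.6,0],[0,0,0,20,19.6,-3.6,0],[0,0,0,20,19.6,-3.6,0]]]' 50
python3 -m pendant '[[[0,0,0,4,8.6,-0.7,0],[0,0,0,6.5,17.8,-1.2,0],[0,0,0,7.5,27.3,-1.4,0],[0,0,0,7.5,27.3,-1.4,0]]]' 50
```

```text
clock: 22.95
position: [0.5841, 0.0149, 0.382]
tcp_rot: [[0.0, 1.0, 0.0], [0.985, -0.0, -0.175], [-0.175, 0.0, -0.985]]
ft_force: [-6.8, -0.3, 4.6]
opening: 0.251
clock: 23.28
position: [0.6117, 0.0226, 0.3821]
tcp_rot: [[0.0, 1.0, 0.001], [0.985, -0.0, -0.174], [-0.174, 0.001, -0.985]]
ft_force: [-6.2, 5.3, 4.4]
opening: 0.255
```

```bash
python3 -m pendant '[[[0,0,0,-0.7,9.6,0.1,0],[0,0,0,-2.8,18.9,0.5,0],[0,0,0,-6.6,27.6,1.2,0],[0,0,0,-6.6,27.6,1.2,0]]]' 50
```

```text
clock: 23.62
position: [0.6394, 0.0154, 0.3821]
tcp_rot: [[0.001, 1.0, 0.002], [0.985, -0.0, -0.173], [-0.173, 0.002, -0.985]]
ft_force: [-4.3, 5.9, 3.9]
opening: 0.255
```

```bash
python3 tab.py -298.6 -10 6; python3 tab.py -328.6 -5 12
```

```text
[0,0,0,-5.2,8.0,0.9,0],[0,0,0,-11.7,14.9,2.1,0],[0,0,0,-19.3,20.6,3.4,0],[0,0,0,-27.8,24.9,4.9,0],[0,0,0,-36.9,27.6,6.5,0],[0,0,0,-46.2,28.7,8.2,0],
[0,0,0,-4.1,2.3,0.7,0],[0,0,0,-8.5,4.3,1.5,0],[0,0,0,-12.9,5.8,2.3,0],[0,0,0,-17.5,7.0,3.1,0],[0,0,0,-22.2,7.7,3.9,0],[0,0,0,-26.9,8.0,4.8,0],[0,0,0,-31.6,7.9,5.6,0],[0,0,0,-36.3,7.4,6.4,0],[0,0,0,-41.0,6.5,7.2,0],[0,0,0,-45.5,5.2,8.0,0],[0,0,0,-49.9,3.5,8.8,0],[0,0,0,-54.2,1.3,9.6,0],
```

```bash
python3 -m pendant '[[[0,0,0,-5.2,8.0,0.9,0],[0,0,0,-5.2,8.0,0.9,0],[0,0,0,-5.2,8.0,0.9,0]]]' 50
python3 -m pendant '[[[0,0,0,-6.5,6.9,1.2,0],[0,0,0,-6.5,6.9,1.2,0],[0,0,0,-6.5,6.9,1.2,0]]]' 50

```

```text
clock: 23.87
position: [0.6468, 0.0105, 0.3821]
tcp_rot: [[0.0, 1.0, 0.001], [0.985, -0.0, -0.173], [-0.173, 0.001, -0.985]]
ft_force: [-4.8, 5.6, 2.5]
opening: 0.251
clock: 24.12
position: [0.6537, 0.0039, 0.3822]
tcp_rot: [[0.0, 1.0, 0.002], [0.985, 0.0, -0.173], [-0.173, 0.002, -0.985]]
ft_force: [-2.8, 5.3, 2.2]
opening: 0.25
```

```bash
python3 -m pendant '[[[0,0,0,-7.6,5.7,1.3,0],[0,0,0,-7.6,5.7,1.3,0],[0,0,0,-7.6,5.7,1.3,0]]]' 50
python3 -m pendant '[[[0,0,0,-8.4,4.3,1.5,0],[0,0,0,-8.4,4.3,1.5,0],[0,0,0,-8.4,4.3,1.5,0]]]' 50

```

```text
clock: 24.37
position: [0.6594, -0.0038, 0.3822]
tcp_rot: [[0.0, 1.0, 0.002], [0.985, 0.0, -0.173], [-0.173, 0.002, -0.985]]
ft_force: [-2.8, 6.5, 2.3]
opening: 0.249
clock: 24.62
position: [0.6637, -0.0124, 0.3822]
tcp_rot: [[0.0, 1.0, 0.002], [0.985, -0.0, -0.173], [-0.173, 0.002, -0.985]]
ft_force: [-3.4, 5.5, 1.6]
opening: 0.251
```

```bash
python3 -m pendant '[[[0,0,0,-9.1,2.7,1.6,0],[0,0,0,-9.1,2.7,1.6,0],[0,0,0,-9.1,2.7,1.6,0]]]' 50
python3 -m pendant '[[[0,0,0,-9.3,1.1,1.6,0],[0,0,0,-9.3,1.1,1.6,0],[0,0,0,-9.3,1.1,1.6,0]]]' 50

```

```text
clock: 24.87
position: [0.6663, -0.0216, 0.3821]
tcp_rot: [[0.0, 1.0, 0.002], [0.985, 0.0, -0.173], [-0.173, 0.002, -0.985]]
ft_force: [-2.1, 6.2, 1.6]
opening: 0.255
clock: 25.12
position: [0.6674, -0.031, 0.3821]
tcp_rot: [[0.0, 1.0, 0.002], [0.985, 0.0, -0.173], [-0.173, 0.002, -0.985]]
ft_force: [-1.6, 6.3, 0.9]
opening: 0.253
```

```bash
python3 -m pendant '[[[0,0,0,-4.7,0,0.8,0],[0,0,0,-9.4,-0.5,1.6,0],[0,0,0,-9.4,-0.5,1.6,0]]]' 50
python3 -m pendant '[[[0,0,0,-4.6,-1,0.8,0],[0,0,0,-9,-2.3,1.6,0],[0,0,0,-9,-2.3,1.6,0]]]' 50

```

```text
clock: 25.37
position: [0.6669, -0.0406, 0.3822]
tcp_rot: [[0.0, 1.0, 0.002], [0.985, 0.0, -0.172], [-0.172, 0.002, -0.985]]
ft_force: [-0.8, 6.3, 1.2]
opening: 0.251
clock: 25.62
position: [0.6653, -0.0452, 0.3824]
tcp_rot: [[-0.004, 1.0, 0.008], [0.987, 0.005, -0.162], [-0.162, 0.007, -0.987]]
ft_force: [9.6, 32.0, 0.2]
opening: 0.248
```

```bash
python3 -m pendant '[[[0,0,0,-1,-0.4,0.2,0],[0,0,0,-1,-0.4,0.2,0],[0,0,0,-1,-0.4,0.2,0],[0,0,0,-1,-0.4,0.2,0],[0,0,0,-1,-0.4,0.2,0]]]' 50
python3 - <<'E'
from h import *
from cell import eyes,monitor
o=monitor.get_obs(); g=np.array(o["position"])+.147*np.array(o["tcp_rot"])[:,2]; print("grasp",g.round(4))
s=eyes.snapshot("wrist"); np.savez(f"pics/w10.npz",**s); cv2.imwrite(f"pics/w10.png",s["img"])
E
```

```text
clock: 26.03
position: [0.6651, -0.0452, 0.3824]
tcp_rot: [[-0.005, 1.0, 0.009], [0.987, 0.006, -0.163], [-0.163, 0.008, -0.987]]
ft_force: [11.3, 35.3, 0.5]
opening: 0.253
grasp [ 0.6664 -0.0691  0.2374]
```

View pics/w10.png

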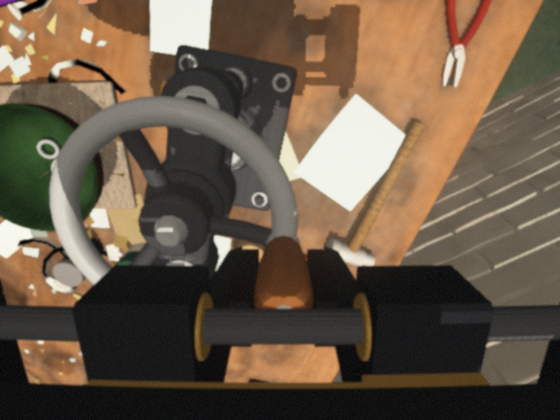

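```bash
python3 tab.py -19.2 15 12; python3 tab.py 160.8 15 12;  
```

```text
[0,0,0,13.8,2.9,-2.4,0],[0,0,0,28.0,2.1,-4.9,0],[0,0,0,41.4,-2.4,-7.3,0],[0,0,0,53.2,-10.3,-9.4,0],[0,0,0,62.6,-21.0,-11.1,0],[0,0,0,69.0,-33.9,-12.2,0],[0,0,0,71.8,-47.9,-12.7,0],[0,0,0,71.0,-62.2,-12.5,0],[0,0,0,66.6,-75.9,-11.8,0],[0,0,0,58.8,-87.9,-10.4,0],[0,0,0,48.3,-97.4,-8.5,0],[0,0,0,35.6,-103.9,-6.3,0],
[0,0,0,-13.8,-2.9,2.4,0],[0,0,0,-28.0,-2.1,4.9,0],[0,0,0,-41.4,2.4,7.3,0],[0,0,0,-53.2,10.3,9.4,0],[0,0,0,-62.6,21.0,11.1,0],[0,0,0,-69.0,33.9,12.2,0],[0,0,0,-71.8,47.9,12.7,0],[0,0,0,-71.0,62.2,12.5,0],[0,0,0,-66.6,75.9,11.8,0],[0,0,0,-58.8,87.9,10.4,0],[0,0,0,-48.3,97.4,8.5,0],[0,0,0,-35.6,103.9,6.3,0],
```

```bash
python3 -m pendant '[[[0,0,0,7,1.7,-1.2,0],[0,0,0,13.8,2.9,-2.4,0],[0,0,0,28.0,2.1,-4.9,0],[0,0,0,41.4,-2.4,-7.3,0],[0,0,0,53.2,-10.3,-9.4,0],[0,0,0,62.6,-21.0,-11.1,0],[0,0,0,69.0,-33.9,-12.2,0]]]' 50
```

```text
clock: 26.67
position: [0.6297, 0.0203, 0.382]
tcp_rot: [[-0.0, 1.0, 0.0], [0.985, 0.0, -0.175], [-0.175, 0.0, -0.985]]
ft_force: [-7.4, -5.7, 2.4]
opening: 0.252
```

```bash
python3 -m pendant '[[[0,0,0,2.4,-14,-0.4,0],[0,0,0,1.4,-28.3,-0.2,0],[0,0,0,-3,-42,0.5,0],[0,0,0,-10.8,-54,1.9,0],[0,0,0,-21.3,-63.5,3.8,0],[0,0,0,-34,-70,6,0]]]' 50
python3 -m pendant '[[[0,0,0,-13.8,-2.9,2.4,0],[0,0,0,-28.0,-2.1,4.9,0],[0,0,0,-41.4,2.4,7.3,0],[0,0,0,-53.2,10.3,9.4,0],[0,0,0,-62.6,21.0,11.1,0],[0,0,0,-69.0,33.9,12.2,0]]]' 50
```

```text
clock: 27.17
position: [0.5596, -0.0158, 0.3821]
tcp_rot: [[0.0, 1.0, 0.002], [0.984, 0.0, -0.177], [-0.177, 0.002, -0.984]]
ft_force: [10.1, -9.0, -4.8]
opening: 0.254
clock: 27.67
position: [0.5951, -0.0852, 0.3821]
tcp_rot: [[0.001, 1.0, 0.006], [0.985, -0.0, -0.173], [-0.173, 0.006, -0.985]]
ft_force: [9.3, 15.1, -0.2]
opening: 0.248
```

```bash
python3 -m pendant '[[[0,0,0,-2.2,14.2,0.4,0],[0,0,0,-1.3,28.5,0.2,0],[0,0,0,3.1,42,-0.5,0],[0,0,0,10.9,54,-1.9,0],[0,0,0,21.2,63.5,-3.7,0],[0,0,0,33.8,70,-5.9,0]]]' 50
python3 -m pendant '[[[0,0,0,13.8,2.9,-2.4,0],[0,0,0,28.0,2.1,-4.9,0],[0,0,0,41.2,-2.4,-7.3,0],[0,0,0,52.8,-10.3,-9.3,0],[0,0,0,62.1,-21.0,-11,0],[0,0,0,68.4,-33.9,-12.1,0]]]' 50
```

```text
clock: 28.17
position: [0.6648, -0.05, 0.3821]
tcp_rot: [[0.0, 1.0, 0.001], [0.985, -0.0, -0.173], [-0.173, 0.001, -0.985]]
ft_force: [-9.9, 7.2, 3.8]
opening: 0.251
clock: 28.67
position: [0.6298, 0.02, 0.3821]
tcp_rot: [[-0.0, 1.0, 0.002], [0.985, 0.001, -0.175], [-0.175, 0.002, -0.985]]
ft_force: [-4.5, -3.1, 2.1]
opening: 0.253
```

```bash
python3 -m pendant '[[[0,0,0,2.5,-14,-0.4,0],[0,0,0,1.5,-28.3,-0.2,0],[0,0,0,-2.9,-41.8,0.5,0],[0,0,0,-10.7,-53.6,1.9,0],[0,0,0,-21,-63,3.7,0],[0,0,0,-33.6,-69.4,5.9,0]]]' 50
python3 -m pendant '[[[0,0,0,-13.8,-2.9,2.4,0],[0,0,0,-27.8,-2.1,4.9,0],[0,0,0,-41,2.4,7.2,0],[0,0,0,-52.6,10.3,9.3,0],[0,0,0,-61.8,21.0,10.9,0],[0,0,0,-68,33.9,12,0]]]' 50
python3 -m pendant '[[[0,0,0,-2.4,14.1,0.4,0],[0,0,0,-1.6,28.4,0.3,0],[0,0,0,2.8,42,-0.5,0],[0,0,0,10.6,54,-1.9,0],[0,0,0,21,63.5,-3.7,0]]]' 50
```

```text
clock: 29.17
position: [0.56, -0.0153, 0.3821]
tcp_rot: [[-0.0, 1.0, 0.002], [0.984, 0.001, -0.175], [-0.175, 0.002, -0.984]]
ft_force: [4.3, -4.2, -2.7]
opening: 0.254
clock: 29.67
position: [0.5963, -0.0853, 0.3821]
tcp_rot: [[0.001, 1.0, 0.004], [0.985, -0.001, -0.173], [-0.173, 0.004, -0.985]]
ft_force: [4.4, 11.9, 1.3]
opening: 0.253
clock: 30.08
position: [0.6595, -0.0623, 0.3821]
tcp_rot: [[0.0, 1.0, -0.001], [0.985, -0.0, -0.172], [-0.172, -0.001, -0.985]]
ft_force: [-18.0, 11.8, 7.0]
opening: 0.256
```

```bash
python3 -m pendant '[[[0,0,0,4.7,2,-0.8,0],[0,0,0,9.3,3.6,-1.6,0],[0,0,0,14,5,-2.4,0],[0,0,0,18.7,6,-3.3,0],[0,0,0,18.7,6,-3.3,0],[0,0,0,18.7,6,-3.3,0]]]' 50
python3 - <<'E'
from h import *
from cell import eyes,monitor
o=monitor.get_obs(); g=np.array(o["position"])+.147*np.array(o["tcp_rot"])[:,2]; print("grasp",g.round(4))
s=eyes.snapshot("wrist"); np.savez(f"pics/w11.npz",**s); cv2.imwrite(f"pics/w11.png",s["img"])
s=eyes.snapshot("top"); np.savez(f"pics/t11.npz",**s); cv2.imwrite(f"pics/t11.png",s["img"])
E
```

```text
clock: 30.58
position: [0.6655, -0.0438, 0.3822]
tcp_rot: [[0.0, 1.0, 0.006], [0.985, 0.001, -0.175], [-0.175, 0.006, -0.985]]
ft_force: [8.1, 0.9, -2.8]
opening: 0.251
grasp [ 0.6663 -0.0695  0.2374]
```

View pics/w11.png

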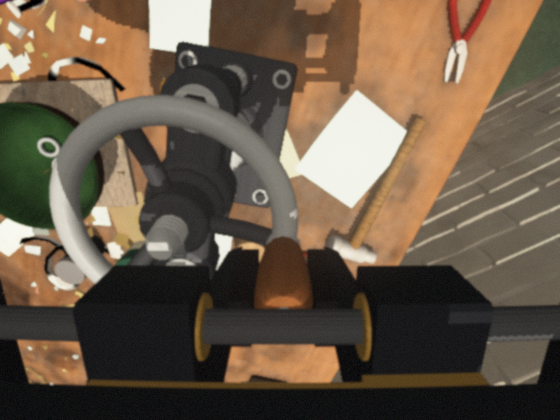

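View pics/t11.png

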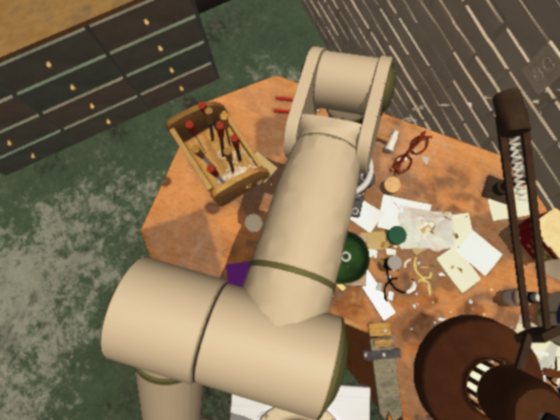

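The view at two turns matches the one at the stop: knob base at (285,240) in both and the same spokes, but the spindle end at (165,235) stands higher. I let it settle, check that it is still, then hand in.

```bash
python3 -m pendant '[[[0,0,0,0,0,0,0],[0,0,0,0,0,0,0],[0,0,0,0,0,0,0],[0,0,0,0,0,0,0],[0,0,0,0,0,0,0],[0,0,0,0,0,0,0]]]' 50
python3 - <<'E'
from h import *
from cell import eyes,monitor
o=monitor.get_obs(); g=np.array(o["position"])+.147*np.array(o["tcp_rot"])[:,2]; print("grasp",g.round(4),"qd",np.abs(o["joint_vel"]).max())
a,b=load("w10"),load("w11"); n=eyes.snapshot("wrist"); cv2.imwrite("pics/w12.png",n["img"])
for nm,s in (("stop",a),("end",b),("now",n)):
    c=cloud(s); z=c[...,2]; P=np.hypot(c[...,0]-.612,c[...,1]+.058)
    m=(z>.17)&(z<.215)&(P>.030)&(P<.045); ang=np.degrees(np.arctan2(c[m][:,1]+.058,c[m][:,0]-.612)); h,e=np.histogram(ang,bins=np.arange(-180,181,10))
    k=(ang>-30)&(ang<40); print(nm,m.sum(),"spoke near knob, median deg",np.median(ang[k]).round(1),k.sum(), "upper spoke",np.median(ang[(ang>80)&(ang<160)]).round(1), h.tolist())
t=load("t11"); c=cloud(t); 
for nm,q in (("jar",(.5,-.209)),("can",(.43,-.201)),("spool",(.512,.133))):
    r=[]
    for s in (load("top0"),t):
        c=cloud(s); m=(np.hypot(c[...,0]-q[0],c[...,1]-q[1])<.04)&(c[...,2]>.018)&(c[...,2]<.07); r.append(c[m].mean(0).round(3).tolist())
    print(nm,r)
E
```

```text
clock: 31.18
position: [0.6654, -0.044, 0.3822]
tcp_rot: [[0.001, 1.0, 0.006], [0.985, 0.0, -0.175], [-0.175, 0.006, -0.985]]
ft_force: [7.5, 0.6, -2.4]
opening: 0.253
grasp [ 0.6663 -0.0697  0.2374] qd 0.0013882496649262087
stop 3137 spoke near knob, median deg -7.4 552 upper spoke 100.9 [0, 0, 0, 0, 89, 33, 89, 108, 121, 173, 119, 0, 0, 0, 0, 0, 173, 379, 0, 0, 0, 0, 8, 165, 224, 240, 244, 297, 577, 98, 0, 0, 0, 0, 0, 0]
end 3097 spoke near knob, median deg -8.4 547 upper spoke 100.0 [0, 0, 0, 0, 126, 37, 12, 104, 142, 179, 118, 2, 0, 0, 0, 0, 209, 338, 0, 0, 0, 0, 8, 169, 211, 236, 241, 363, 550, 52, 0, 0, 0, 0, 0, 0]
now 3142 spoke near knob, median deg -8.6 553 upper spoke 99.8 [0, 0, 0, 0, 134, 39, 11, 110, 145, 186, 119, 0, 0, 0, 0, 1, 217, 335, 0, 0, 0, 0, 8, 170, 218, 233, 248, 379, 538, 51, 0, 0, 0, 0, 0, 0]
jar [[0.499, -0.216, 0.039], [0.5, -0.217, 0.039]]
can [[0.433, -0.2, 0.049], [0.433, -0.2, 0.049]]
spool [[0.514, 0.136, 0.023], [0.514, 0.136, 0.022]]
```

View pics/w12.png

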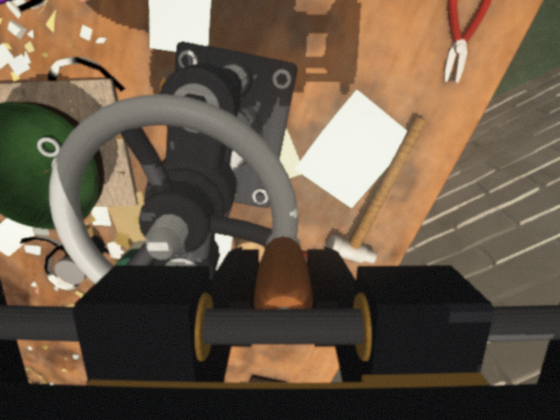

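The spoke angle is within about 1.2° of exactly two turns, the arm is still, and the jar, can and spool have not moved. I hand in.

```bash
python3 -c "
from cell import close_job
print(close_job())"
```

```text
the job is handed in; nothing more can be done
None
```

The job is handed in at about 31 s of the 72 s. The bowl is on the slab and the wheel is held at two turns from its stop; `close_job()` gives no verdict, so this rests on my own checks.

- **Bowl:** I lifted it by the rim. It sagged to about 13–14.5° (the limit is 20°), so I tilted the gripper to level it before carrying it over. It stands level about 2 mm from the slab centre. I saw both rings in it as I gripped the knob. The arm then hid part of the view, and in the last pictures I could see only one.
- **Press:** I turned the wheel clockwise about 2.8 turns by the knob. At the stop the force rose to about 35 N and pushing another 1 mm moved nothing. I then backed it off two turns.
- **Last checks:**
  - The wheel's spokes are about 1° short of exactly two turns, against the 14° allowed.
  - The spindle visibly stands higher than at the stop.
  - The arm is still, gripping the knob at 50 N.
  - The jar, the film can and the solder spool are within about 1 mm of where they were.
- **Disagreement:** the top and wrist cameras differed by 3–6 mm on the bowl and the wheel axis. I used values between the two and corrected by the felt forces while turning.

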